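Sort a pile of salvaged circuit breakers

ROBOT

A 7-joint arm with a two-finger parallel gripper is mounted at the origin on the work surface. World frame = base frame: x ahead of the robot, y to its left, z up, the work surface at z = 0. Lengths are in m, angles in rad, forces in N, time in s.
With the tool pointing down it reaches from about 0.4 to 0.85 m from the base axis. Payload 10.4 kg.
Tool frame: the origin (TCP) lies on the centre line of the jaws, within the pads' length; the fingertips stand 11 mm ahead of it and the grasp point (between the pads) lies 8 mm behind it (tip_reach is the distance from the TCP to the fingertips, in m); z points along the fingers, y is the line along which they close (so a half turn about z gives the same grasp; the last joint's range is limited). The gripper opens to 85 mm and grips with 20 to 120 N. Pads are 22 mm wide; open, the fingers measure 114 mm over their backs; the gripper's body (76 mm by 85 mm) begins 54 mm behind the grasp point. The pads swing forward as they close: fully open they stand 13 mm farther back than shut.
Start: joints at [1.196, 0.332, -0.065, 1.46, 0.022, 1.35, -0.088], TCP at [0.215, -0.587, 0.242] pointing down, gripper open.
Joint ranges: [-2.6, 2.6], [-0.5, 2.12], [-1.47, 1.34], [0.16, 2.42], [-1.27, 4.41], [0.06, 2.06], [-2.6, 2.6]. Speed limits (rad/s): [2.22, 2.22, 2.79, 2.79, 3.14, 3.14, 3.14].

INTERFACE

Orientations are given as a unit quaternion [x, y, z, w].
In Python, from workcell import get_obs, camera, hand_in, tip_reach gives the robot as it stands. The module is installed in compiled form; this text tells all that it offers.
- The arm moves only by the tool move_arm, never from a script. Its argument "plan" is a list of rows, each an object with "delta_pos": the shift along the tool's x, y, z in normalised numbers (1 is 1 m), a list of three; "turn": the turn, a rotation vector about the tool's x, y, z in normalised numbers (1 is 4 rad), a list of three; "fingers": the closure, from 0 (fully open) to 1 (shut). A call has 1 to 12 rows; each row is the pose to reach, as a shift and turn from the pose commanded when the call began, along the tool's axes at that moment; what a row does not reach only later rows make up. A row lasts 1/8 s, in which the tool goes at most 62.5 mm and 10.7 degrees, less where a joint would pass 70% of its speed; a pose out of reach is approached as far as the arm can. Shift and turn numbers lie between -1 and 1, and a call with a number outside is refused. A call with a gripper value outside its range is refused whole. The fingers move at their own pace and stop on an object; "force" is the grip in N (left out, the last holds). Time passes only in rows, so rows that repeat a pose let the fingers close. It gives the time, the measured TCP pose, the force, the opening and the grip force at its end, in the units of the state.
- get_obs(): the state, without advancing time (a new reading comes with each control period).
- camera(name): name is "scene" or "top" or "wrist"; returns a dict with "color" (400x640x3 uint8, red, green, blue), "range_z" (400x640 float32, m along the optical axis (not along the pixel's ray), 0 where there is no reading), "fx", "fy", "cx", "cy" (pixels), "R" (3x3) and "t" (3): a world point X has camera coordinates R X + t; the wrist camera has in their place "tool_from_camera" (4x4, takes a point from camera to tool coordinates, whose origin is the TCP and whose axes are the flange's). Camera axes: x right, y down, z forward; pixel columns grow to the right and rows downward; lengths in m; the calibration is good to about 2 mm. A picture is of the moment at which its call begins: read the wrist's pose just before it.
- hand_in(): hands the job in; it is judged then, once.
The state is a dict: "clock": time; "joint_pos": joint angles; "joint_velocities": joint speeds; "tau": joint torques, N m; "position": TCP position; "ee_rot": TCP orientation; "ft_force": force on the tool from outside, world axes, zero at the start; "torque": the same for the moment, N m; "grip_width": opening from 0.0 (shut) to 1.0 (fully open); "grasp_force": force on a finger pad.
Only numpy, scipy, OpenCV 4.12 (cv2) and the standard library are available. Lean on these libraries where they do the work, as an engineer would, in place of code of your own. Each camera call takes 0.05 s, during which the arm holds its last target. There are 200 camera calls.

TASK

Take the pile of salvaged breakers apart: drop the two spacer rings lying on top of it into the blue tube, copper at the bottom and steel on it, then set each breaker upright and flat inside the yellow tray whose floor has its colour, lengthwise in the tray. Never tip a breaker over, and leave the bottle of contact cleaner standing where it is.

Things in the scene. Friction and masses are not known exactly. Their poses are not given: they have to be found in the camera images.
- breaker_black: Loose circuit breaker, black with a yellow rocker switch, the bottom of the pile: a block 160 mm long (x), 64 mm wide (y), 50 mm high (z), about 0.7 kg. Origin: centre of its underside, z up. Top flat, rocker sunk in it. The three start piled up, lengthwise roughly alike, on a green mat 4 mm thick. Grip it across its width.
- breaker_grey: Loose circuit breaker, grey with a black rocker switch, the middle of the pile: a block 118 mm long (x), 54 mm wide (y), 45 mm high (z), about 0.4 kg. Origin: centre of its underside, z up. Top flat, rocker sunk in it. The three start piled up, lengthwise roughly alike, on a green mat 4 mm thick. Grip it across its width.
- breaker_white: Loose circuit breaker, white with a red rocker switch, the top of the pile, with the two spacers lying on it: a block 84 mm long (x), 46 mm wide (y), 40 mm high (z), about 0.22 kg. Origin: centre of its underside, z up. Top flat, rocker sunk in it. The three start piled up, lengthwise roughly alike, on a green mat 4 mm thick. Grip it across its width.
- spacer_copper: Loose reddish copper spacer ring, outside diameter 32 mm, hole 16 mm, 18 mm thick, about 90 g; goes in first, to the bottom of the tube. Origin: centre of its underside, z its axis. The rings start flat on the white breaker, centres 40 mm apart along its length, at either end: pinch them across its width.
- spacer_steel: Loose silvery steel spacer ring, outside diameter 32 mm, hole 16 mm, 18 mm thick, about 90 g; goes in second, on top of the copper one. Origin: centre of its underside, z its axis. The rings start flat on the white breaker, centres 40 mm apart along its length, at either end: pinch them across its width.
- tray_black: Fixed shallow yellow tray with a black floor, the place of the black breaker: inside 180 mm (x) by 84 mm (y), 10 mm of room all round; walls 4 mm thick, rim 12 mm and floor 5 mm above the table. Origin on the table under its centre, x along its length, z up. The three trays stand side by side in any order.
- tray_grey: Fixed shallow yellow tray with a grey floor, the place of the grey breaker: inside 138 mm (x) by 74 mm (y), 10 mm of room all round; walls 4 mm thick, rim 12 mm and floor 5 mm above the table. Origin on the table under its centre, x along its length, z up. The three trays stand side by side in any order.
- tray_white: Fixed shallow yellow tray with a white floor, the place of the white breaker: inside 104 mm (x) by 66 mm (y), 10 mm of room all round; walls 4 mm thick, rim 12 mm and floor 5 mm above the table. Origin on the table under its centre, x along its length, z up. The three trays stand side by side in any order.
- tube: Fixed upright blue tube, open on top: bore 36 mm in diameter, flaring to 44 mm over the top 6 mm; rim 49 mm and bore floor 5 mm above the table; outside 44 mm (52 at the rim), foot 68 mm. Origin: on the table on its axis, z up. A ring held by its upper half with its underside some 9 mm inside the mouth drops home when let go; two make a column ending 8 mm below the rim.
- cleaner: Bystander: orange bottle of contact cleaner with a white cap, 56 mm in diameter, 160 mm high, loose, standing at the outer side of the trays (to the robot's right). Origin at the centre of its underside, z up.
Things that resemble listed ones, but are neither listed nor needed, are in the scene too. Of the things shaped like the spacer_copper, the copper one is meant.

How it is judged:
By the outcome, as a careful person would: the job done as asked, in the order asked, and still so for the second after the job is handed in, with the robot touching nothing.
It also fails if it takes over 138 s, if anything falls off the work surface, if the arm or the gripper's body presses on something with over 40 N, if the wrist force passes 120 N, or if a joint passes its speed limit or range.

## Working session

There is one attempt and no reset: what is moved stays moved. The work goes in short steps, Python scripts to look and compute and a tool call to move; the robot and the scene stay as the last step left them, time stands still between calls to the robot, and variables do not carry over. Pictures are saved under pics/ and viewed, at most 14 in all, crops included, and the job is handed in when it is done.

Besides the shell and the picture viewer there is one more tool, called by a JSON object that holds its "api" and its "payload", one argument or row to a line. move_arm: Moves the arm, as the interface text tells. Its arguments: {"type":"object","properties":{"plan":{"type":"array","items":{"type":"object","properties":{"delta_pos":{"type":"array","items":{"type":"number"}},"turn":{"type":"array","items":{"type":"number"}},"fingers":{"type":"number"}}}},"force":{"type":"number"}},"required":["plan"]}

```bash
mkdir -p pics; cat > h.py <<'E'
import numpy as np, cv2
from workcell import get_obs, camera, hand_in, tip_reach
from scipy.spatial.transform import Rotation as Rn
def shot(n,f=None):
    o=get_obs(); c=camera(n)
    if f: cv2.imwrite('pics/'+f,c['color'][:,:,::-1]); np.savez('pics/'+f+'.npz',**c,pos=o['position'],rot=o['ee_rot'])
    return c
def cloud(c):
    v,u=np.mgrid[:400,:640]; z=c['range_z']
    P=np.stack([(u-c['cx'])*z/c['fx'],(v-c['cy'])*z/c['fy'],z],-1)
    if 'R' in c: return (P-c['t'])@c['R']
    T=c['tool_from_camera']; P=P@T[:3,:3].T+T[:3,3]
    return P@Rn.from_quat(c['rot']).as_matrix().T+c['pos']
E
python3 - <<'E'
from h import *
print(get_obs(),tip_reach)
shot('scene','s0.png');c=shot('top','t0.png');print(c['R'],c['t'],c['fx'])
E
```

```text
{'clock': 0.0, 'joint_pos': array([ 1.19639335,  0.33287733, -0.0647051 ,  1.46094825,  0.02159562,
        1.34991025, -0.088488  ]), 'joint_velocities': array([-7.91996432e-04,  5.18384356e-04, -1.37117704e-04,  7.92970124e-04,
       -4.78314884e-04,  6.50930237e-05, -4.62714690e-05]), 'tau': array([-9.72427370e-04, -6.25444579e+01,  4.85888659e-02, -3.91603732e+01,
        1.61546742e-02,  1.00421111e-02, -1.69531514e-06]), 'position': array([ 0.21524208, -0.58637627,  0.24150922]), 'ee_rot': array([ 9.84565687e-01,  1.75013955e-01, -1.57073992e-04, -7.06652798e-04]), 'ft_force': array([-0.46854204, -0.192     , -0.60602175]), 'torque': array([ 0.01802564,  0.05510571, -0.02924367]), 'grasp_force': 0.0, 'grip_width': 1.0017830610109795} 0.011
[[ 0.0090821  -0.99974204  0.02081747]
 [-0.9881621  -0.01216135 -0.15293057]
 [ 0.15314429 -0.0191821  -0.98801765]] [-0.06977105  0.55276457  1.3077124 ] 476.41143563483723
```

View pics/t0.png

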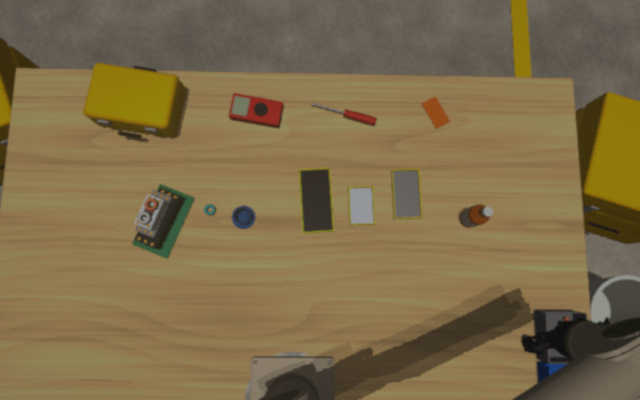

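View pics/s0.png

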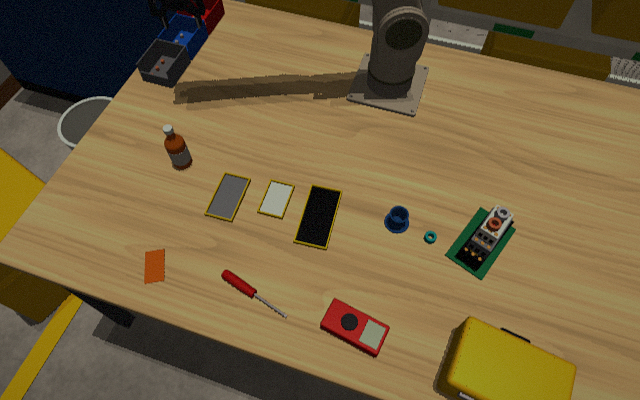

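The top view shows the pile on its mat at (160,218), with a reddish ring at (152,204) and a silvery one at (145,217). The tube is at (243,217). The trays are black (316,200), white (361,205) and grey (406,194), and the bottle is at (480,214). Ring candidates are reddish (152,204), silvery (145,217) and a loose teal ring (210,210), which is a decoy. I'll check the choice in a close crop.

```bash
python3 - <<'E'
from h import *
a=cv2.imread('pics/t0.png')
cv2.imwrite('pics/t0c.png',cv2.resize(a[175:265,120:260],None,fx=5.7,fy=5.7,interpolation=cv2.INTER_CUBIC))
c=dict(np.load('pics/t0.png.npz'));P=cloud(c)
for n,(u,v) in dict(cop=(152,204),steel=(145,217),tube=(243,217),teal=(210,210),blk=(316,200),wh=(361,205),gr=(406,194),bot=(480,214),cap=(488,211),mat=(178,247),table=(270,260)).items(): print(n,P[v,u].round(3))
# trays: yellow edge pixels + floor
h=cv2.cvtColor(a,cv2.COLOR_BGR2HSV)
for n,(u,v,hw) in dict(blk=(316,200,27),wh=(361,205,20),gr=(406,194,25)).items():
    m=np.zeros((400,640),np.uint8)
    sub=h[v-40:v+40,u-hw+5:u+hw-5]
    print(n,h[v,u],h[v,u-16:u+17:2].tolist())
E
```

```text
cop [0.519 0.37  0.14 ]
steel [0.485 0.386 0.14 ]
tube [0.503 0.151 0.004]
teal [ 0.523  0.248 -0.001]
blk [ 0.555 -0.059  0.009]
wh [ 0.542 -0.191  0.006]
gr [ 0.577 -0.323  0.004]
bot [ 0.504 -0.493  0.133]
cap [ 0.508 -0.504  0.16 ]
mat [ 0.415  0.335 -0.001]
table [0.381 0.071 0.002]
blk [16 54 52] [[26, 138, 139], [29, 131, 78], [25, 64, 52], [19, 53, 53], [25, 60, 51], [18, 59, 52], [18, 58, 53], [18, 61, 54], [16, 54, 52], [18, 56, 55], [19, 55, 51], [19, 52, 54], [20, 45, 51], [14, 53, 53], [18, 61, 54], [28, 155, 92], [25, 125, 145]]
wh [107  12 154] [[23, 103, 148], [23, 103, 143], [27, 108, 134], [105, 7, 151], [109, 13, 155], [111, 12, 154], [110, 10, 154], [110, 10, 155], [107, 12, 154], [111, 12, 153], [107, 12, 155], [110, 10, 155], [103, 12, 153], [90, 2, 143], [27, 128, 133], [24, 114, 148], [23, 103, 148]]
gr [ 15  15 101] [[19, 118, 145], [22, 137, 125], [26, 91, 120], [17, 22, 105], [19, 19, 106], [17, 18, 102], [15, 19, 105], [17, 17, 103], [15, 15, 101], [15, 15, 101], [9, 17, 103], [20, 15, 99], [13, 17, 103], [15, 15, 101], [20, 54, 100], [24, 162, 135], [19, 119, 148]]
```

View pics/t0c.png

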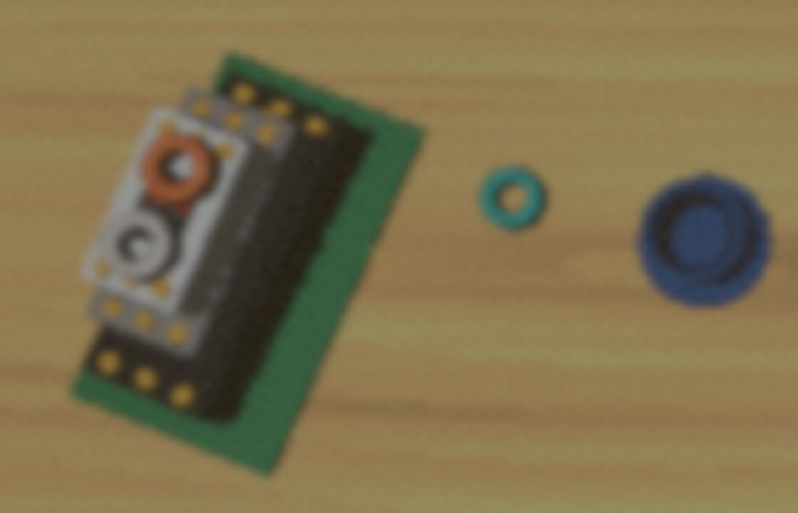

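The crop confirms it: copper ring at crop (178,170), the far end of the white breaker, and steel at (135,245), the near end. The teal ring at (513,198) is the decoy. Next is a wrist view of the trays on the way over.

```bash
cat >> h.py <<'E'
def plan(wps,start=None):
    """wps: (x,y,z,yaw_deg,rows) ; prints tool-frame delta from the current pose"""
    o=get_obs(); R=Rn.from_quat(o['ee_rot']).as_matrix(); p=o['position']
    print('now',p.round(4),'yaw',np.degrees(np.arctan2(R[1,0],R[0,0])).round(2),'tilt',R[2].round(4),'J',o['joint_pos'].round(2),'F',o['ft_force'].round(1),'w',round(o['grip_width'],3),'t',o['clock'])
    y0=np.degrees(np.arctan2(R[1,0],R[0,0]))
    for x,y,z,yaw in wps:
        d=R.T@(np.array([x,y,z])-p)
        print((x,y,z,yaw),'delta',d.round(4),'turnz',round(-np.radians((yaw-y0)),3))
E
python3 - <<'E'
from h import *
plan([(0.40,-.35,.36,70),(0.46,-.19,.42,90)])
E
```

```text
now [ 0.2153 -0.5864  0.2416] yaw 20.16 tilt [-1.0e-04 -1.3e-03 -1.0e+00] J [ 1.2   0.33 -0.06  1.46  0.02  1.35 -0.09] F [ 0.2 -0.5 -0.7] w 0.998 t 0.1
(0.4, -0.35, 0.36, 70) delta [ 0.2549 -0.1584 -0.1182] turnz -0.87
(0.46, -0.19, 0.42, 90) delta [ 0.3664 -0.288  -0.1781] turnz -1.219
```

The manual's scale: turns go in shares of 4 rad. Converting my numbers, -0.87 rad is -0.2175.

{"api": "move_arm", "payload": {
  "plan": [
    {"delta_pos": [0.06, -0.04, -0.06], "turn": [0, 0, -0.045], "fingers": 0},
    {"delta_pos": [0.11, -0.07, -0.1], "turn": [0, 0, -0.09], "fingers": 0},
    {"delta_pos": [0.16, -0.1, -0.12], "turn": [0, 0, -0.135], "fingers": 0},
    {"delta_pos": [0.21, -0.13, -0.13], "turn": [0, 0, -0.18], "fingers": 0},
    {"delta_pos": [0.255, -0.16, -0.14], "turn": [0, 0, -0.2175], "fingers": 0},
    {"delta_pos": [0.3, -0.2, -0.15], "turn": [0, 0, -0.26], "fingers": 0},
    {"delta_pos": [0.33, -0.24, -0.17], "turn": [0, 0, -0.305], "fingers": 0},
    {"delta_pos": [0.366, -0.288, -0.178], "turn": [0, 0, -0.305], "fingers": 0},
    {"delta_pos": [0.366, -0.288, -0.178], "turn": [0, 0, -0.305], "fingers": 0},
    {"delta_pos": [0.366, -0.288, -0.178], "turn": [0, 0, -0.305], "fingers": 0},
    {"delta_pos": [0.366, -0.288, -0.178], "turn": [0, 0, -0.305], "fingers": 0},
    {"delta_pos": [0.366, -0.288, -0.178], "turn": [0, 0, -0.305], "fingers": 0}
  ]
}}

```text
clock: 1.6
position: [0.4592, -0.1918, 0.4198]
ee_rot: [0.708, 0.707, -0.0, -0.0]
ft_force: [0.3, 0.3, -0.8]
grip_width: 0.994
grasp_force: 0.0
```

```bash
python3 - <<'E'
from h import *
c=shot('wrist','w1.png'); print(c['tool_from_camera'].round(3),c['fx'])
plan([(0.48,.15,.42,130),(0.47,.37,.42,155)])
E
```

```text
[[ 0.001 -0.947 -0.322  0.083]
 [ 1.     0.001  0.     0.   ]
 [ 0.    -0.322  0.947 -0.132]
 [ 0.     0.     0.     1.   ]] 307.9239571566478
now [ 0.4593 -0.1915  0.4199] yaw 89.93 tilt [ 3.e-04 -6.e-04 -1.e+00] J [ 0.79  0.04 -0.5   1.44  0.02  1.67  0.29] F [-0.6 -0.5 -0.7] w 1.003 t 1.65
(0.48, 0.15, 0.42, 130) delta [0.3415 0.0203 0.    ] turnz -0.699
(0.47, 0.37, 0.42, 155) delta [5.615e-01 1.000e-02 1.000e-04] turnz -1.136
```

View pics/w1.png

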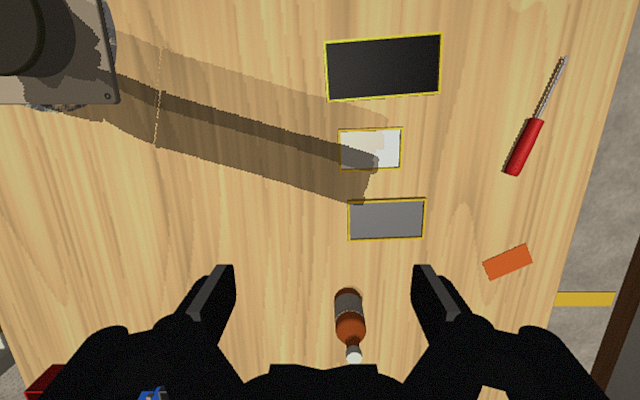

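The wrist view shows all three trays clearly: black (383,67), white (370,148), grey (386,219). The bottle is at (348,318).

```bash
cat > tr.py <<'E'
from h import *
def rect(P,c):
    pass
for f in ['w1.png','t0.png']:
    c=dict(np.load(f'pics/{f}.npz'));P=cloud(c)
    h=cv2.cvtColor(c['color'],cv2.COLOR_RGB2HSV)
    seeds=[(383,67),(370,148),(386,219)] if f[0]=='w' else [(316,200),(361,205),(406,194)]
    m=((h[...,0]>22)&(h[...,0]<34)&(h[...,1]>(150 if f[0]=='w' else 118))).astype(np.uint8)
    if f[0]=='w': m=cv2.morphologyEx(m,cv2.MORPH_CLOSE,np.ones((3,3)))
    for n,(u,v) in zip(['black','white','grey'],seeds):
        r,t=(75,45) if f[0]=='w' else (24,36)
        w=m.copy(); b=np.zeros_like(m); b[max(v-t,0):v+t,u-r:u+r]=1; w*=b
        k,l,st,_=cv2.connectedComponentsWithStats(w)
        i=max(range(1,k),key=lambda i:st[i,2]*st[i,3]); ys,xs=np.where(l==i)
        # project on rim height z=0.012
        if f[0]=='w':
            T=c['tool_from_camera'];Rc=Rn.from_quat(c['rot']).as_matrix();o=Rc@T[:3,3]+c['pos'];A=Rc@T[:3,:3]
        else: o=-c['R'].T@c['t'];A=c['R'].T
        d=np.stack([(xs-c['cx'])/c['fx'],(ys-c['cy'])/c['fy'],np.ones(len(xs))],-1)@A.T
        q=o+d*((.012-o[2])/d[:,2])[:,None]
        print(f,n,cv2.minAreaRect(q[:,:2].astype(np.float32)*1000),np.median(P[v-8:v+9,u-8:u+9,2]).round(4))
E
python3 tr.py
```

```text
w1.png black ((556.0882568359375, -61.20203399658203), (187.9350128173828, 92.2263412475586), 4.387596607208252) 0.0054
w1.png white ((577.0443115234375, -190.98899841308594), (41.05241775512695, 74.36802673339844), 1.5252593755722046) 0.0053
w1.png grey ((578.2138671875, -324.77362060546875), (145.8781280517578, 83.24407196044922), 2.5238845348358154) 0.0055
t0.png black ((554.5676879882812, -59.17808151245117), (191.4923553466797, 97.2735595703125), 4.2253923416137695) 0.0049
t0.png white ((540.869140625, -190.49722290039062), (114.48844909667969, 79.00713348388672), 2.178941488265991) 0.0049
t0.png grey ((576.8232421875, -322.5574645996094), (147.94180297851562, 88.0064697265625), 2.3937690258026123) 0.0048
```

Scaled: -1.13 rad is -0.2825.

{"api": "move_arm", "payload": {
  "plan": [
    {"delta_pos": [0.06, 0.005, 0], "turn": [0, 0, -0.03], "fingers": 0},
    {"delta_pos": [0.12, 0.01, 0], "turn": [0, 0, -0.06], "fingers": 0},
    {"delta_pos": [0.18, 0.015, 0], "turn": [0, 0, -0.09], "fingers": 0},
    {"delta_pos": [0.24, 0.02, 0], "turn": [0, 0, -0.12], "fingers": 0},
    {"delta_pos": [0.3, 0.02, 0], "turn": [0, 0, -0.15], "fingers": 0},
    {"delta_pos": [0.36, 0.01, 0], "turn": [0, 0, -0.18], "fingers": 0},
    {"delta_pos": [0.42, 0, 0], "turn": [0, 0, -0.21], "fingers": 0},
    {"delta_pos": [0.48, 0, 0], "turn": [0, 0, -0.25], "fingers": 0},
    {"delta_pos": [0.52, 0, 0], "turn": [0, 0, -0.2825], "fingers": 0},
    {"delta_pos": [0.52, 0, 0], "turn": [0, 0, -0.2825], "fingers": 0},
    {"delta_pos": [0.52, 0, 0], "turn": [0, 0, -0.2825], "fingers": 0},
    {"delta_pos": [0.52, 0, 0], "turn": [0, 0, -0.2825], "fingers": 0}
  ]
}}

```text
clock: 3.15
position: [0.46, 0.3283, 0.4205]
ee_rot: [0.22, 0.976, -0.0, 0.0]
ft_force: [0.2, 0.2, -0.3]
grip_width: 1.003
grasp_force: 0.0
```

```bash
python3 - <<'E'
from h import *
c=shot('wrist','w2.png')
plan([])
E
```

```text
now [0.4599 0.3284 0.4205] yaw 154.62 tilt [-1.1e-03 -2.0e-04 -1.0e+00] J [ 0.08  0.31 -1.03  1.25  0.27  1.72  0.24] F [ 0.2  0.7 -0.3] w 1.001 t 3.2
```

View pics/w2.png

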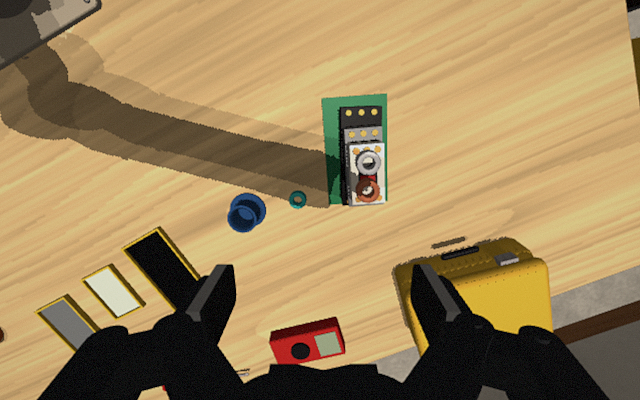

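The wrist view shows the pile near upright in the image: steel at (369,160), copper (368,190), tube (246,212), teal decoy (297,199).

```bash
cat > pm.py <<'E'
from h import *
import sys
def meas(f):
    c=dict(np.load(f'pics/{f}.npz'));P=cloud(c);h=cv2.cvtColor(c['color'],cv2.COLOR_RGB2HSV)
    x,y,z=P[...,0],P[...,1],P[...,2]
    near=(np.hypot(x-.5,y-.37)<.16)&(c['range_z']>0)
    print(f)
    for n,a,b in [('ring',.150,.165),('white',.133,.147),('grey',.093,.106),('black',.048,.061)]:
        q=P[near&(z>a)&(z<b)]
        if len(q)<20: continue
        r=cv2.minAreaRect(q[:,:2].astype(np.float32)*1000)
        print(n,len(q),np.median(q[:,2]).round(4),[np.round(k,1) for k in r])
        if n=='ring':
            cr,lab,cen=cv2.kmeans(q[:,:2].astype(np.float32)*1000,2,None,(3,50,.01),5,cv2.KMEANS_PP_CENTERS)
            for i in range(2): print('  enc',cv2.minEnclosingCircle(q[lab[:,0]==i][:,:2].astype(np.float32)*1000),cen[i])
    q=P[(np.hypot(x-.503,y-.151)<.05)&(z>.042)&(z<.055)]
    if len(q)>20: print('tube',len(q),cv2.minEnclosingCircle(q[:,:2].astype(np.float32)*1000),np.median(q[:,2]))
for f in sys.argv[1:]: meas(f)
E
python3 pm.py w2.png t0.png s0.png
```

```text
w2.png
ring 719 0.1572 [array([498.6, 375.7]), array([31.5, 69.9]), np.float64(66.8)]
  enc ((480.9596252441406, 383.29681396484375), 15.945630073547363) [480.02817 383.00223]
  enc ((516.0130615234375, 367.7469482421875), 15.86187744140625) [514.999   367.76407]
white 1239 0.1395 [array([499.5, 376.6]), array([46.2, 84.6]), np.float64(69.4)]
grey 724 0.0995 [array([498.9, 377.5]), array([ 53.8, 118.3]), np.float64(69.4)]
black 1068 0.0545 [array([492.6, 380.4]), array([ 64.2, 159.2]), np.float64(66.8)]
tube 339 ((503.0458679199219, 148.83058166503906), 26.208480834960938) 0.048809927940629605
t0.png
ring 205 0.157 [array([499.4, 376.9]), array([32.4, 69.2]), np.float64(64.8)]
  enc ((517.8807373046875, 369.35174560546875), 16.198049545288086) [517.1429  368.91373]
  enc ((482.1685791015625, 385.28662109375), 16.46143341064453) [481.84506 385.3596 ]
white 354 0.1396 [array([500.3, 378.9]), array([48.4, 83.7]), np.float64(69.5)]
grey 333 0.1003 [array([499.7, 379.5]), array([ 55. , 117.8]), np.float64(69.5)]
black 468 0.0547 [array([494. , 382.8]), array([ 66.6, 160.1]), np.float64(66.6)]
tube 130 ((504.19793701171875, 151.92221069335938), 25.771394729614258) 0.04884901778601792
s0.png
ring 238 0.1569 [array([498.5, 376. ]), array([30.7, 69.7]), np.float64(66.2)]
  enc ((517.0670776367188, 368.09912109375), 15.859198570251465) [517.3033 368.0008]
  enc ((481.60101318359375, 384.006103515625), 16.21438217163086) [482.4741  382.95825]
white 357 0.1399 [array([498.1, 377.5]), array([45.9, 89.5]), np.float64(68.9)]
grey 278 0.0995 [array([499.6, 377.7]), array([ 53.4, 121.1]), np.float64(69.4)]
black 356 0.0546 [array([494. , 380.2]), array([ 63.8, 160.7]), np.float64(66.8)]
tube 141 ((501.5540771484375, 150.2675323486328), 25.9644718170166) 0.048320651392516734
```

```bash
python3 - <<'E'
from h import *
plan([(.5165,.3683,.22,158)])
c=dict(np.load('pics/w2.png.npz'));P=cloud(c)
q=(P-c['pos'])@Rn.from_quat(c['rot']).as_matrix()
m=(c['range_z']>0)&(c['range_z']<.25)&(abs(q[...,0])<.03)
print(np.percentile(q[m][:,2],[90,98,99.5,100]))
E
```

```text
now [0.4599 0.3284 0.4205] yaw 154.62 tilt [-1.1e-03 -2.0e-04 -1.0e+00] J [ 0.08  0.31 -1.03  1.25  0.27  1.72  0.24] F [ 0.2  0.7 -0.3] w 1.001 t 3.2
(0.5165, 0.3683, 0.22, 158) delta [-0.0338  0.0604  0.2005] turnz -0.059
[-0.03011473 -0.01170282 -0.00627171 -0.00231487]
```

Scaled: -0.059 rad is -0.0148.

{"api": "move_arm", "payload": {
  "plan": [
    {"delta_pos": [-0.01, 0.02, 0.05], "turn": [0, 0, -0.0148], "fingers": 0.55},
    {"delta_pos": [-0.02, 0.04, 0.1], "turn": [0, 0, -0.0148], "fingers": 0.55},
    {"delta_pos": [-0.034, 0.06, 0.15], "turn": [0, 0, -0.0148], "fingers": 0.55},
    {"delta_pos": [-0.034, 0.06, 0.2], "turn": [0, 0, -0.0148], "fingers": 0.55},
    {"delta_pos": [-0.034, 0.06, 0.2], "turn": [0, 0, -0.0148], "fingers": 0.55},
    {"delta_pos": [-0.034, 0.06, 0.2], "turn": [0, 0, -0.0148], "fingers": 0.55}
  ],
  "force": 30
}}

```text
clock: 3.95
position: [0.5162, 0.3696, 0.2228]
ee_rot: [0.19, 0.982, 0.001, 0.001]
ft_force: [-0.0, 0.6, 1.3]
grip_width: 0.451
grasp_force: 0.0
```

```bash
python3 - <<'E'
from h import *
c=shot('wrist','w3.png');c=dict(np.load('pics/w3.png.npz'))
plan([(.5165,.3683,.158,158)])
P=cloud(c)
q=(P-c['pos'])@Rn.from_quat(c['rot']).as_matrix()
m=(c['range_z']>0)&(c['range_z']<.25)&(abs(q[...,0])<.03)&(q[...,2]<.03)
print(np.percentile(q[m][:,2],[90,98,99.5,100]))
t=q[m&(q[...,2]>-.02)]; print('inner',t[t[:,1]>0][:,1].min(),t[t[:,1]<0][:,1].max())
E
python3 pm.py w3.png
```

```text
now [0.5163 0.37   0.2233] yaw 158.14 tilt [-0.0022  0.0029 -1.    ] J [-0.02  0.53 -0.96  1.42  0.44  1.4   0.21] F [ 0.7 -0.2  0.9] w 0.451 t 4.0
(0.5165, 0.3683, 0.158, 158) delta [-0.0006 -0.0017  0.0653] turnz 0.002
[-0.02883675 -0.00413956  0.00314752  0.01006309]
inner 0.018936727156134536 -0.0190269377114645
w3.png
ring 2680 0.1573 [array([498.9, 375.6]), array([30.7, 70. ]), np.float64(66.3)]
  enc ((481.48333740234375, 383.3157043457031), 16.00381851196289) [480.59085 383.59836]
  enc ((516.4563598632812, 367.7809143066406), 16.088336944580078) [515.405   368.38803]
white 4048 0.1396 [array([499.8, 376.7]), array([46.2, 84.4]), np.float64(69.3)]
grey 1711 0.0996 [array([499.4, 378.1]), array([ 53.8, 118.2]), np.float64(69.9)]
black 2389 0.0546 [array([493.1, 380.5]), array([ 64.2, 159.4]), np.float64(66.8)]
tube 907 ((503.4697570800781, 149.00033569335938), 26.63501739501953) 0.04876032142870876
```

View pics/w3.png

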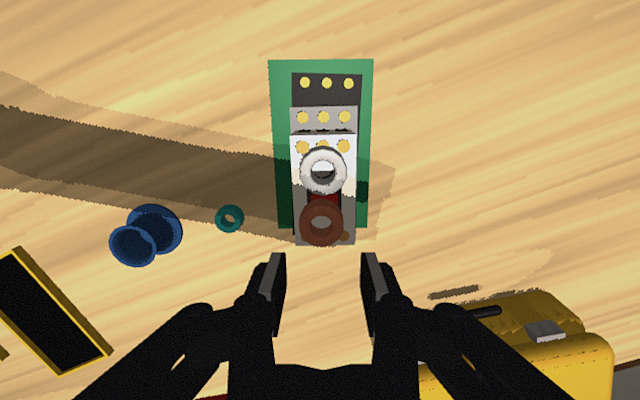

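The view shows the copper ring at (322,223), centred between the fingers, with steel at (323,170). I'll descend and pinch the upper half of the copper ring.

{"api": "move_arm", "payload": {
  "plan": [
    {"delta_pos": [0, -0.001, 0.03], "turn": [0, 0, 0], "fingers": 0.55},
    {"delta_pos": [0, -0.001, 0.05], "turn": [0, 0, 0], "fingers": 0.55},
    {"delta_pos": [0, -0.001, 0.063], "turn": [0, 0, 0], "fingers": 0.55},
    {"delta_pos": [0, -0.001, 0.063], "turn": [0, 0, 0], "fingers": 0.55},
    {"delta_pos": [0, -0.001, 0.063], "turn": [0, 0, 0], "fingers": 0.55}
  ]
}}

```text
clock: 4.62
position: [0.5154, 0.3691, 0.1582]
ee_rot: [0.189, 0.982, 0.0, 0.0]
ft_force: [-0.2, 0.5, -0.2]
grip_width: 0.452
grasp_force: 0.0
```

```bash
python3 - <<'E'
from h import *
plan([(.5165,.3683,.158,158)])
E
```

```text
now [0.5154 0.3691 0.1582] yaw 158.18 tilt [-6.e-04  1.e-03 -1.e+00] J [-0.02  0.58 -0.93  1.5   0.48  1.3   0.18] F [-0.2  0.5 -0.2] w 0.452 t 4.625
(0.5165, 0.3683, 0.158, 158) delta [-0.0013 -0.0003  0.0002] turnz 0.003
```

{"api": "move_arm", "payload": {
  "plan": [
    {"delta_pos": [-0.001, 0, 0], "turn": [0, 0, 0], "fingers": 0.8},
    {"delta_pos": [-0.001, 0, 0], "turn": [0, 0, 0], "fingers": 0.8},
    {"delta_pos": [-0.001, 0, 0], "turn": [0, 0, 0], "fingers": 0.8},
    {"delta_pos": [-0.001, 0, 0], "turn": [0, 0, 0], "fingers": 0.8},
    {"delta_pos": [-0.001, 0, -0.03], "turn": [0, 0, 0], "fingers": 0.8},
    {"delta_pos": [-0.001, 0, -0.06], "turn": [0, 0, 0], "fingers": 0.8},
    {"delta_pos": [-0.01, -0.04, -0.07], "turn": [0, 0, 0], "fingers": 0.8},
    {"delta_pos": [-0.025, -0.08, -0.07], "turn": [0, 0, 0], "fingers": 0.8},
    {"delta_pos": [-0.04, -0.12, -0.05], "turn": [0, 0, 0], "fingers": 0.8},
    {"delta_pos": [-0.055, -0.17, -0.02], "turn": [0, 0, 0], "fingers": 0.8},
    {"delta_pos": [-0.07, -0.208, 0.02], "turn": [0, 0, 0], "fingers": 0.8},
    {"delta_pos": [-0.07, -0.208, 0.02], "turn": [0, 0, 0], "fingers": 0.8}
  ]
}}

```text
clock: 6.12
position: [0.5018, 0.1447, 0.1346]
ee_rot: [0.192, 0.981, -0.002, -0.002]
ft_force: [0.2, 1.4, 0.4]
grip_width: 0.35
grasp_force: 30.2
```

{"api": "move_arm", "payload": {
  "plan": [
    {"delta_pos": [0, 0, 0], "turn": [0, 0, 0], "fingers": 0.8},
    {"delta_pos": [0, 0, 0], "turn": [0, 0, 0], "fingers": 0.8}
  ]
}}

```text
clock: 6.38
position: [0.5032, 0.1511, 0.1384]
ee_rot: [0.188, 0.982, 0.001, 0.001]
ft_force: [0.6, 0.8, -1.2]
grip_width: 0.348
grasp_force: 30.2
```

```bash
python3 - <<'E'
from h import *
c=shot('wrist','w4.png');c=dict(np.load('pics/w4.png.npz'))
shot('top','t4.png')
plan([(.5032,.1498,.059,158)])
P=cloud(c);q=(P-c['pos'])@Rn.from_quat(c['rot']).as_matrix()
m=(c['range_z']>0)&(np.abs(q[...,2]-.01)<.03)&(np.abs(q[...,0])<.022)&(np.abs(q[...,1])<.017)
print('ring top z rel',np.median(q[m][:,2]))
x=q[m];print(np.percentile(x,[1,50,99],axis=0).round(4))
im=c['color'][150:350,190:450,::-1];cv2.imwrite('pics/w4c.png',cv2.resize(im,None,fx=3,fy=3))
E
python3 pm.py w4.png t4.png
```

```text
now [0.5031 0.1508 0.138 ] yaw 158.28 tilt [-1.e-03  9.e-04 -1.e+00] J [ 0.47  0.35 -0.98  1.81  0.32  1.14  0.57] F [-0.2  0.1 -0.1] w 0.35 t 6.475
(0.5032, 0.1498, 0.059, 158) delta [-0.0004 -0.001   0.079 ] turnz 0.005
ring top z rel 0.0012423663743751905
[[-0.0152 -0.0164 -0.0189]
 [ 0.0036  0.0001  0.0012]
 [ 0.0143  0.0164  0.017 ]]
w4.png
grey 293 0.0955 [array([532.9, 336.3]), array([ 3.9, 26.4]), np.float64(69.1)]
black 5229 0.0545 [array([506.6, 345.6]), array([ 52. , 138.1]), np.float64(89.3)]
tube 1613 ((503.54779052734375, 149.1237030029297), 25.920013427734375) 0.048761312989711564
t4.png
ring 104 0.1571 [array([481.7, 385.8]), array([28.8, 32.7]), np.float64(0.5)]
  enc ((482.2236022949219, 387.6107177734375), 14.907992362976074) [483.25873 392.52042]
  enc ((481.3990478515625, 382.29248046875), 14.781875610351562) [479.98138 376.22983]
white 456 0.1393 [array([500.3, 378.8]), array([49. , 83.8]), np.float64(68.1)]
grey 321 0.0997 [array([499.8, 379.6]), array([ 56.6, 117.8]), np.float64(69.6)]
black 476 0.0548 [array([493.6, 382.4]), array([ 66.5, 160. ]), np.float64(66.7)]
```

View pics/w4c.png

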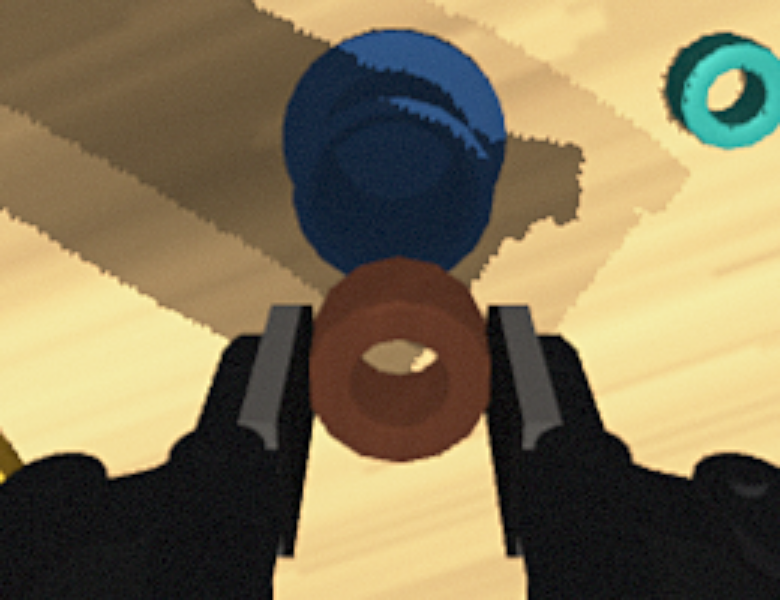

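The copper ring is held level at crop (400,360). The tube mouth is behind it at (395,150) and the teal decoy to the right. I'll measure ring against tube in the same camera, so calibration errors cancel.

```bash
python3 - <<'E'
from h import *
c=dict(np.load('pics/w4.png.npz'));P=cloud(c);R=Rn.from_quat(c['rot']).as_matrix();q=(P-c['pos'])@R
h=cv2.cvtColor(c['color'],cv2.COLOR_RGB2HSV)
m=(c['range_z']>0)&(np.abs(q[...,2]-.001)<.0025)&(np.abs(q[...,0])<.022)&(np.abs(q[...,1])<.0172)&((h[...,0]<12)|(h[...,0]>170))&(h[...,1]>80)
print(m.sum(),cv2.minEnclosingCircle(q[m][:,:2].astype(np.float32)*1000))
t=(np.abs(P[...,2]-.0488)<.004)&(np.hypot(P[...,0]-.503,P[...,1]-.15)<.04)
print(cv2.minEnclosingCircle(q[t][:,:2].astype(np.float32)*1000))
E
```

```text
2081 ((1.1012088060379028, 0.28766709566116333), 18.71521759033203)
((-0.9092977046966553, -1.8862420320510864), 25.91900634765625)
```

{"api": "move_arm", "payload": {
  "plan": [
    {"delta_pos": [-0.001, -0.0015, 0.03], "turn": [0, 0, 0], "fingers": 0.8},
    {"delta_pos": [-0.001, -0.0015, 0.055], "turn": [0, 0, 0], "fingers": 0.8},
    {"delta_pos": [-0.001, -0.0015, 0.07], "turn": [0, 0, 0], "fingers": 0.8},
    {"delta_pos": [-0.001, -0.0015, 0.079], "turn": [0, 0, 0], "fingers": 0.8},
    {"delta_pos": [-0.001, -0.0015, 0.079], "turn": [0, 0, 0], "fingers": 0.8},
    {"delta_pos": [-0.001, -0.0015, 0.079], "turn": [0, 0, 0], "fingers": 0.8}
  ]
}}

```text
clock: 7.22
position: [0.5037, 0.1488, 0.0589]
ee_rot: [0.189, 0.982, 0.001, 0.001]
ft_force: [0.7, 4.1, -0.7]
grip_width: 0.347
grasp_force: 32.6
```

```bash
python3 - <<'E'
from h import *
plan([(.5032,.1498,.059,158)])
E
```

```text
now [0.5037 0.1488 0.0589] yaw 158.22 tilt [-8.0e-04  1.7e-03 -1.0e+00] J [ 0.4   0.46 -0.92  1.88  0.43  1.01  0.49] F [ 0.7  4.1 -0.7] w 0.347 t 7.225
(0.5032, 0.1498, 0.059, 158) delta [ 0.0008  0.0008 -0.0001] turnz 0.004
```

{"api": "move_arm", "payload": {
  "plan": [
    {"delta_pos": [0.0005, 0.001, 0], "turn": [0, 0, 0], "fingers": 0.8},
    {"delta_pos": [0.0005, 0.001, 0], "turn": [0, 0, 0], "fingers": 0.8},
    {"delta_pos": [0.0005, 0.001, 0], "turn": [0, 0, 0], "fingers": 0.45},
    {"delta_pos": [0.0005, 0.001, 0], "turn": [0, 0, 0], "fingers": 0.45},
    {"delta_pos": [0.0005, 0.001, 0], "turn": [0, 0, 0], "fingers": 0.45},
    {"delta_pos": [0.0005, 0.001, 0], "turn": [0, 0, 0], "fingers": 0.45},
    {"delta_pos": [0.0005, 0.001, -0.03], "turn": [0, 0, 0], "fingers": 0.5},
    {"delta_pos": [0.0005, 0.001, -0.07], "turn": [0, 0, 0], "fingers": 0.5},
    {"delta_pos": [0.0005, 0.001, -0.12], "turn": [0, 0, 0], "fingers": 0.5},
    {"delta_pos": [0.0005, 0.001, -0.15], "turn": [0, 0, 0], "fingers": 0.5},
    {"delta_pos": [0.0005, 0.001, -0.15], "turn": [0, 0, 0], "fingers": 0.5}
  ]
}}

```text
clock: 8.6
position: [0.504, 0.1487, 0.2103]
ee_rot: [0.19, 0.982, -0.0, 0.002]
ft_force: [1.1, -0.4, -0.6]
grip_width: 0.5
grasp_force: 0.0
```

```bash
python3 - <<'E'
from h import *
plan([(.4812,.3837,.158,158)])
c=shot('wrist','w5.png');c=dict(np.load('pics/w5.png.npz'));P=cloud(c)
h=cv2.cvtColor(c['color'],cv2.COLOR_RGB2HSV)
m=(np.hypot(P[...,0]-.503,P[...,1]-.15)<.03)&(P[...,2]<.04)
r=m&((h[...,0]<12)|(h[...,0]>165))&(h[...,1]>80)
print(r.sum(),np.median(P[r],axis=0) if r.sum() else None)
E
```

```text
now [0.504  0.1487 0.2103] yaw 158.14 tilt [-3.3e-03  6.0e-04 -1.0e+00] J [ 0.52  0.27 -1.02  1.73  0.24  1.27  0.63] F [ 1.1 -0.4 -0.6] w 0.5 t 8.6
(0.4812, 0.3837, 0.158, 158) delta [0.1088 0.2096 0.0521] turnz 0.002
523 [0.50581145 0.14750703 0.02316198]
```

Copper sits at the bottom: its top reads 0.023 m, which is 5+18 mm. Steel is next.

{"api": "move_arm", "payload": {
  "plan": [
    {"delta_pos": [0.02, 0.05, -0.02], "turn": [0, 0, 0], "fingers": 0.5},
    {"delta_pos": [0.05, 0.1, -0.02], "turn": [0, 0, 0], "fingers": 0.5},
    {"delta_pos": [0.08, 0.15, -0.01], "turn": [0, 0, 0], "fingers": 0.5},
    {"delta_pos": [0.109, 0.21, 0], "turn": [0, 0, 0], "fingers": 0.5},
    {"delta_pos": [0.109, 0.21, 0], "turn": [0, 0, 0], "fingers": 0.5},
    {"delta_pos": [0.109, 0.21, 0], "turn": [0, 0, 0], "fingers": 0.5},
    {"delta_pos": [0.109, 0.21, 0.03], "turn": [0, 0, 0], "fingers": 0.5},
    {"delta_pos": [0.109, 0.21, 0.045], "turn": [0, 0, 0], "fingers": 0.5},
    {"delta_pos": [0.109, 0.21, 0.052], "turn": [0, 0, 0], "fingers": 0.5},
    {"delta_pos": [0.109, 0.21, 0.052], "turn": [0, 0, 0], "fingers": 0.5},
    {"delta_pos": [0.109, 0.21, 0.052], "turn": [0, 0, 0], "fingers": 0.5}
  ]
}}

```text
clock: 10.02
position: [0.4803, 0.3845, 0.1571]
ee_rot: [0.189, 0.982, 0.0, 0.0]
ft_force: [1.0, -0.2, -0.2]
grip_width: 0.498
grasp_force: 0.0
```

```bash
python3 - <<'E'
from h import *
plan([(.4815,.3838,.158,158),(.5035,.1497,.138,158)])
E
```

```text
now [0.4803 0.3845 0.1571] yaw 158.17 tilt [-7.e-04  1.e-03 -1.e+00] J [-0.03  0.56 -0.98  1.56  0.47  1.28  0.12] F [ 1.  -0.2 -0.2] w 0.498 t 10.025
(0.4815, 0.3838, 0.158, 158) delta [-0.0014 -0.0002 -0.0008] turnz 0.003
(0.5035, 0.1497, 0.138, 158) delta [-0.1088 -0.2094  0.019 ] turnz 0.003
```

{"api": "move_arm", "payload": {
  "plan": [
    {"delta_pos": [-0.0015, 0, -0.001], "turn": [0, 0, 0], "fingers": 0.5},
    {"delta_pos": [-0.0015, 0, -0.001], "turn": [0, 0, 0], "fingers": 0.8},
    {"delta_pos": [-0.0015, 0, -0.001], "turn": [0, 0, 0], "fingers": 0.8},
    {"delta_pos": [-0.0015, 0, -0.001], "turn": [0, 0, 0], "fingers": 0.8},
    {"delta_pos": [-0.001, 0, -0.03], "turn": [0, 0, 0], "fingers": 0.8},
    {"delta_pos": [-0.001, 0, -0.06], "turn": [0, 0, 0], "fingers": 0.8},
    {"delta_pos": [-0.02, -0.04, -0.07], "turn": [0, 0, 0], "fingers": 0.8},
    {"delta_pos": [-0.04, -0.08, -0.07], "turn": [0, 0, 0], "fingers": 0.8},
    {"delta_pos": [-0.065, -0.12, -0.05], "turn": [0, 0, 0], "fingers": 0.8},
    {"delta_pos": [-0.09, -0.17, -0.02], "turn": [0, 0, 0], "fingers": 0.8},
    {"delta_pos": [-0.109, -0.209, 0.02], "turn": [0, 0, 0], "fingers": 0.8},
    {"delta_pos": [-0.109, -0.209, 0.02], "turn": [0, 0, 0], "fingers": 0.8}
  ]
}}

```text
clock: 11.52
position: [0.5025, 0.1447, 0.1332]
ee_rot: [0.192, 0.981, -0.002, -0.002]
ft_force: [0.0, 0.1, -1.1]
grip_width: 0.348
grasp_force: 30.3
```

{"api": "move_arm", "payload": {
  "plan": [
    {"delta_pos": [0, 0, 0], "turn": [0, 0, 0], "fingers": 0.8},
    {"delta_pos": [0, 0, 0], "turn": [0, 0, 0], "fingers": 0.8},
    {"delta_pos": [0, 0, 0.03], "turn": [0, 0, 0], "fingers": 0.8},
    {"delta_pos": [0, 0, 0.06], "turn": [0, 0, 0], "fingers": 0.8},
    {"delta_pos": [0, 0, 0.06], "turn": [0, 0, 0], "fingers": 0.8},
    {"delta_pos": [0, 0, 0.06], "turn": [0, 0, 0], "fingers": 0.8}
  ]
}}

```text
clock: 12.28
position: [0.5041, 0.1509, 0.0777]
ee_rot: [0.189, 0.982, 0.0, 0.001]
ft_force: [-0.1, -0.6, -1.3]
grip_width: 0.348
grasp_force: 30.3
```

```bash
python3 - <<'E'
from h import *
plan([(.5035,.1497,.058,158)])
E
```

```text
now [0.5041 0.1509 0.0777] yaw 158.24 tilt [-0.0011  0.0012 -1.    ] J [ 0.43  0.45 -0.96  1.86  0.42  1.05  0.5 ] F [-0.1 -0.6 -1.3] w 0.348 t 12.275
(0.5035, 0.1497, 0.058, 158) delta [ 0.0001 -0.0013  0.0197] turnz 0.004
```

{"api": "move_arm", "payload": {
  "plan": [
    {"delta_pos": [0, -0.001, 0.01], "turn": [0, 0, 0], "fingers": 0.8},
    {"delta_pos": [0, -0.001, 0.019], "turn": [0, 0, 0], "fingers": 0.8},
    {"delta_pos": [0, -0.001, 0.019], "turn": [0, 0, 0], "fingers": 0.8},
    {"delta_pos": [0, -0.001, 0.019], "turn": [0, 0, 0], "fingers": 0.8}
  ]
}}

```text
clock: 12.78
position: [0.5038, 0.1493, 0.0576]
ee_rot: [0.189, 0.982, 0.0, 0.001]
ft_force: [1.3, 1.1, 2.5]
grip_width: 0.345
grasp_force: 43.2
```

{"api": "move_arm", "payload": {
  "plan": [
    {"delta_pos": [0, 0, 0], "turn": [0, 0, 0], "fingers": 0.45},
    {"delta_pos": [0, 0, 0], "turn": [0, 0, 0], "fingers": 0.45},
    {"delta_pos": [0, 0, 0], "turn": [0, 0, 0], "fingers": 0.45},
    {"delta_pos": [0, 0, 0], "turn": [0, 0, 0], "fingers": 0.45},
    {"delta_pos": [0, 0, -0.03], "turn": [0, 0, 0], "fingers": 0.3},
    {"delta_pos": [0, 0, -0.08], "turn": [0, 0, 0], "fingers": 0.25},
    {"delta_pos": [0, 0, -0.13], "turn": [0, 0, 0], "fingers": 0.25},
    {"delta_pos": [0, 0, -0.16], "turn": [0, 0, 0], "fingers": 0.25},
    {"delta_pos": [0, 0, -0.16], "turn": [0, 0, 0], "fingers": 0.25},
    {"delta_pos": [0, 0, -0.16], "turn": [0, 0, 0], "fingers": 0.25}
  ]
}}

```text
clock: 14.02
position: [0.5025, 0.1482, 0.2162]
ee_rot: [0.189, 0.982, -0.001, -0.001]
ft_force: [-0.3, -0.4, -0.4]
grip_width: 0.752
grasp_force: 0.0
```

```bash
python3 - <<'E'
from h import *
plan([(.499,.3772,.2,159.4)])
c=shot('wrist','w6.png');c=dict(np.load('pics/w6.png.npz'));P=cloud(c)
shot('top','t6.png');shot('scene','s6.png')
h=cv2.cvtColor(c['color'],cv2.COLOR_RGB2HSV)
m=(np.hypot(P[...,0]-.5035,P[...,1]-.15)<.016)&(c['range_z']>0)
print(np.percentile(P[m][:,2],[5,25,50,75,95]),h[m&(np.abs(P[...,2]-.041)<.003)][:300:40].tolist())
E
python3 pm.py w6.png t6.png s6.png
```

```text
now [0.5025 0.1482 0.2162] yaw 158.16 tilt [ 0.0012 -0.0016 -1.    ] J [ 0.55  0.28 -1.06  1.72  0.25  1.29  0.63] F [-0.3 -0.4 -0.4] w 0.752 t 14.025
(0.499, 0.3772, 0.2, 159.4) delta [0.0884 0.2113 0.016 ] turnz -0.022
[0.03679208 0.28002284 0.28457721 0.28790868 0.29028145] [[10, 12, 66], [14, 18, 183], [15, 17, 88], [19, 21, 98], [13, 19, 96], [23, 11, 96], [8, 11, 92], [12, 14, 93]]
w6.png
white 3920 0.139 [array([495.7, 366.4]), array([27.7, 84.4]), np.float64(70.2)]
grey 4466 0.0994 [array([498.7, 376.8]), array([ 55.2, 118.5]), np.float64(70.1)]
black 3342 0.0544 [array([499.3, 377.2]), array([ 65.8, 146.2]), np.float64(66.8)]
tube 1165 ((503.361328125, 148.99227905273438), 25.97496795654297) 0.04862279560761942
t6.png
white 536 0.1391 [array([500.3, 378.7]), array([48.4, 83.6]), np.float64(69.0)]
grey 327 0.0997 [array([499.8, 379.8]), array([ 55.4, 118.1]), np.float64(69.0)]
black 428 0.0547 [array([493.6, 382.3]), array([ 65.5, 160. ]), np.float64(66.4)]
s6.png
white 581 0.1393 [array([499.3, 377.1]), array([45.9, 87.8]), np.float64(69.0)]
grey 285 0.0999 [array([500.2, 377.5]), array([ 53.5, 117.9]), np.float64(69.4)]
black 352 0.0548 [array([492.2, 381. ]), array([ 63.8, 163. ]), np.float64(66.8)]
tube 167 ((502.6199645996094, 149.154296875), 26.63966941833496) 0.04730858078528792
```

Steel is in on top: grey surface at about 0.041 m. Next the white breaker.

Scaled: -0.022 rad is -0.0055.

{"api": "move_arm", "payload": {
  "plan": [
    {"delta_pos": [0.02, 0.05, 0], "turn": [0, 0, -0.0055], "fingers": 0.15},
    {"delta_pos": [0.045, 0.1, 0], "turn": [0, 0, -0.0055], "fingers": 0.15},
    {"delta_pos": [0.065, 0.15, 0], "turn": [0, 0, -0.0055], "fingers": 0.15},
    {"delta_pos": [0.088, 0.211, 0.01], "turn": [0, 0, -0.0055], "fingers": 0.15},
    {"delta_pos": [0.088, 0.211, 0.016], "turn": [0, 0, -0.0055], "fingers": 0.15},
    {"delta_pos": [0.088, 0.211, 0.016], "turn": [0, 0, -0.0055], "fingers": 0.15},
    {"delta_pos": [0.088, 0.211, 0.05], "turn": [0, 0, -0.0055], "fingers": 0.15},
    {"delta_pos": [0.088, 0.211, 0.08], "turn": [0, 0, -0.0055], "fingers": 0.15},
    {"delta_pos": [0.088, 0.211, 0.097], "turn": [0, 0, -0.0055], "fingers": 0.15},
    {"delta_pos": [0.088, 0.211, 0.097], "turn": [0, 0, -0.0055], "fingers": 0.15},
    {"delta_pos": [0.088, 0.211, 0.097], "turn": [0, 0, -0.0055], "fingers": 0.15}
  ],
  "force": 50
}}

```text
clock: 15.55
position: [0.5005, 0.3775, 0.1216]
ee_rot: [0.179, 0.984, 0.001, 0.001]
ft_force: [0.1, 1.2, -0.0]
grip_width: 0.853
grasp_force: 0.0
```

```bash
python3 - <<'E'
from h import *
plan([(.4993,.3773,.119,159.4),(.535,.12,.22,170),(.541,-.191,.12,182)])
E
```

```text
now [0.5005 0.3775 0.1216] yaw 159.4 tilt [-9.0e-04  1.2e-03 -1.0e+00] J [-0.02  0.62 -0.96  1.56  0.53  1.24  0.14] F [ 0.1  1.2 -0. ] w 0.853 t 15.55
(0.4993, 0.3773, 0.119, 159.4) delta [ 0.0011 -0.0006  0.0026] turnz 0.0
(0.535, 0.12, 0.22, 170) delta [-0.123  -0.2288 -0.0986] turnz -0.185
(0.541, -0.191, 0.12, 182) delta [-0.2379 -0.5179  0.0012] turnz -0.394
```

{"api": "move_arm", "payload": {
  "plan": [
    {"delta_pos": [0.001, 0, 0.002], "turn": [0, 0, 0], "fingers": 0.15},
    {"delta_pos": [0.001, 0, 0.002], "turn": [0, 0, 0], "fingers": 0.7},
    {"delta_pos": [0.001, 0, 0.002], "turn": [0, 0, 0], "fingers": 0.7},
    {"delta_pos": [0.001, 0, 0.002], "turn": [0, 0, 0], "fingers": 0.7},
    {"delta_pos": [0.001, 0, 0.002], "turn": [0, 0, 0], "fingers": 0.7},
    {"delta_pos": [0.001, 0, 0.002], "turn": [0, 0, 0], "fingers": 0.7},
    {"delta_pos": [0.001, 0, -0.01], "turn": [0, 0, 0], "fingers": 0.7},
    {"delta_pos": [0.001, 0, -0.03], "turn": [0, 0, 0], "fingers": 0.7},
    {"delta_pos": [0.001, 0, -0.06], "turn": [0, 0, 0], "fingers": 0.7},
    {"delta_pos": [0.001, 0, -0.06], "turn": [0, 0, 0], "fingers": 0.7}
  ]
}}

```text
clock: 16.8
position: [0.4996, 0.3791, 0.1836]
ee_rot: [0.178, 0.984, 0.002, 0.002]
ft_force: [0.5, -0.2, -1.9]
grip_width: 0.527
grasp_force: 51.7
```

```bash
cat > held.py <<'E'
from h import *
import sys
f=sys.argv[1]; c=shot('wrist',f);c=dict(np.load(f'pics/{f}.npz'))
P=cloud(c);R=Rn.from_quat(c['rot']).as_matrix();q=(P-c['pos'])@R
hw=float(sys.argv[2])/2000
m=(c['range_z']>0)&(q[...,2]>-.045)&(q[...,2]<.0)&(np.abs(q[...,1])<hw-.003)&(np.abs(q[...,0])<.09)
t=q[m];zt=np.median(t[:,2]);t=t[np.abs(t[:,2]-zt)<.006]
k=np.polyfit(t[:,0],t[:,2],1)
print('held top toolz',zt.round(4),'pitch',np.degrees(k[0]).round(2),'x',np.percentile(t[:,0],[1,99]).round(4))
plan(eval(sys.argv[3]))
E
python3 held.py w7.png 46 "[(.545,.10,.22,170),(.541,-.191,.12,182),(.541,-.191,.06,182)]"
```

```text
held top toolz -0.0205 pitch -0.34 x [-0.0334  0.0408]
now [0.4993 0.3783 0.1818] yaw 159.44 tilt [-0.0015  0.0019 -1.    ] J [-0.    0.57 -1.    1.5   0.48  1.34  0.17] F [-0.  -0.1 -2.9] w 0.53 t 16.85
(0.545, 0.1, 0.22, 170) delta [-0.1406 -0.2445 -0.0385] turnz -0.184
(0.541, -0.191, 0.12, 182) delta [-0.2389 -0.5185  0.0612] turnz -0.394
(0.541, -0.191, 0.06, 182) delta [-0.2388 -0.5186  0.1212] turnz -0.394
```

Scaled: -0.394 rad is -0.0985.

{"api": "move_arm", "payload": {
  "plan": [
    {"delta_pos": [-0.02, -0.04, -0.03], "turn": [0, 0, 0], "fingers": 0.7},
    {"delta_pos": [-0.045, -0.085, -0.04], "turn": [0, 0, -0.0125], "fingers": 0.7},
    {"delta_pos": [-0.07, -0.135, -0.04], "turn": [0, 0, -0.025], "fingers": 0.7},
    {"delta_pos": [-0.1, -0.19, -0.04], "turn": [0, 0, -0.0375], "fingers": 0.7},
    {"delta_pos": [-0.13, -0.24, -0.04], "turn": [0, 0, -0.05], "fingers": 0.7},
    {"delta_pos": [-0.155, -0.295, -0.03], "turn": [0, 0, -0.0625], "fingers": 0.7},
    {"delta_pos": [-0.18, -0.35, -0.02], "turn": [0, 0, -0.075], "fingers": 0.7},
    {"delta_pos": [-0.2, -0.4, 0], "turn": [0, 0, -0.0875], "fingers": 0.7},
    {"delta_pos": [-0.22, -0.45, 0.02], "turn": [0, 0, -0.0985], "fingers": 0.7},
    {"delta_pos": [-0.23, -0.49, 0.04], "turn": [0, 0, -0.0985], "fingers": 0.7},
    {"delta_pos": [-0.239, -0.5185, 0.061], "turn": [0, 0, -0.0985], "fingers": 0.7},
    {"delta_pos": [-0.239, -0.5185, 0.08], "turn": [0, 0, -0.0985], "fingers": 0.7}
  ]
}}

```text
clock: 18.35
position: [0.5399, -0.1942, 0.0985]
ee_rot: [-0.016, 1.0, -0.0, -0.001]
ft_force: [0.6, 0.1, -2.6]
grip_width: 0.529
grasp_force: 52.4
```

{"api": "move_arm", "payload": {
  "plan": [
    {"delta_pos": [0, 0, 0], "turn": [0, 0, 0], "fingers": 0.7},
    {"delta_pos": [0, 0, 0], "turn": [0, 0, 0], "fingers": 0.7},
    {"delta_pos": [0, 0, 0], "turn": [0, 0, 0], "fingers": 0.7}
  ]
}}

```text
clock: 18.73
position: [0.5413, -0.1908, 0.1013]
ee_rot: [-0.018, 1.0, -0.0, 0.001]
ft_force: [0.1, 0.1, -1.9]
grip_width: 0.529
grasp_force: 52.4
```

```bash
python3 held.py w8.png 46 "[(.5405,-.191,.0255,182)]"; python3 - <<'E'
from h import *
c=dict(np.load('pics/w8.png.npz'))
cv2.imwrite('pics/w8v.png',c['color'][:,:,::-1])
E
```

```text
held top toolz -0.0205 pitch -0.36 x [-0.0333  0.0409]
now [ 0.5412 -0.191   0.1011] yaw -177.92 tilt [-1.1e-03 -7.0e-04 -1.0e+00] J [ 1.03  0.53 -0.97  1.72  0.47  1.14  1.53] F [ 0.4 -0.1 -1.7] w 0.529 t 18.775
(0.5405, -0.191, 0.0255, 182) delta [0.0008 0.0001 0.0756] turnz -6.282
```

View pics/w8v.png

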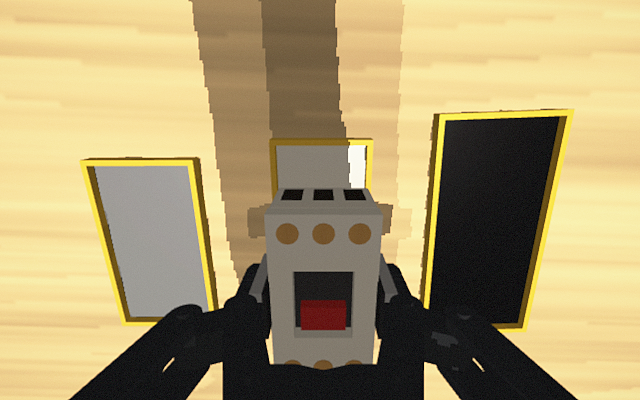

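White is held level at (322,280), aligned over the white tray at (320,165), between the grey tray (150,240) and the black one (500,220). Lowering.

{"api": "move_arm", "payload": {
  "plan": [
    {"delta_pos": [0, 0, 0.03], "turn": [0, 0, 0], "fingers": 0.7},
    {"delta_pos": [0, 0, 0.055], "turn": [0, 0, 0], "fingers": 0.7},
    {"delta_pos": [0, 0, 0.068], "turn": [0, 0, 0], "fingers": 0.7},
    {"delta_pos": [0, 0, 0.075], "turn": [0, 0, 0], "fingers": 0.7},
    {"delta_pos": [0, 0, 0.075], "turn": [0, 0, 0], "fingers": 0.7},
    {"delta_pos": [0, 0, 0.075], "turn": [0, 0, 0], "fingers": 0.7}
  ]
}}

```text
clock: 19.52
position: [0.5411, -0.1917, 0.0261]
ee_rot: [-0.018, 1.0, -0.0, 0.001]
ft_force: [0.4, -0.9, -1.8]
grip_width: 0.535
grasp_force: 52.4
```

```bash
python3 held.py w9.png 46 "[(.5405,-.191,.0255,182)]"
```

```text
held top toolz -0.0205 pitch -0.35 x [-0.0334  0.0409]
now [ 0.541  -0.1918  0.026 ] yaw -177.99 tilt [-9.e-04 -6.e-04 -1.e+00] J [ 0.97  0.62 -0.9   1.77  0.56  1.03  1.47] F [-0.4 -0.3 -2. ] w 0.528 t 19.575
(0.5405, -0.191, 0.0255, 182) delta [0.0005 0.0008 0.0005] turnz -6.283
```

{"api": "move_arm", "payload": {
  "plan": [
    {"delta_pos": [0, 0, 0.001], "turn": [0, 0, 0], "fingers": 0.7},
    {"delta_pos": [0, 0, 0.001], "turn": [0, 0, 0], "fingers": 0.15},
    {"delta_pos": [0, 0, 0.001], "turn": [0, 0, 0], "fingers": 0.15},
    {"delta_pos": [0, 0, 0.001], "turn": [0, 0, 0], "fingers": 0.15},
    {"delta_pos": [0, 0, 0.001], "turn": [0, 0, 0], "fingers": 0.15},
    {"delta_pos": [0, 0, -0.04], "turn": [0, 0, 0], "fingers": 0.15},
    {"delta_pos": [0, 0, -0.1], "turn": [0, 0, 0], "fingers": 0.15},
    {"delta_pos": [0, 0, -0.16], "turn": [0, 0, 0], "fingers": 0.15},
    {"delta_pos": [0, 0, -0.18], "turn": [0, 0, 0], "fingers": 0.1},
    {"delta_pos": [0, 0, -0.18], "turn": [0, 0, 0], "fingers": 0.1}
  ]
}}

```text
clock: 20.82
position: [0.5411, -0.1918, 0.2062]
ee_rot: [-0.017, 1.0, -0.001, 0.001]
ft_force: [-0.2, 0.5, -0.8]
grip_width: 0.899
grasp_force: 0.0
```

```bash
python3 - <<'E'
from h import *
plan([(.53,.10,.24,170-360),(.4995,.3775,.18,159.4-360)])
c=shot('wrist','w10.png');c=dict(np.load('pics/w10.png.npz'));P=cloud(c)
m=(np.hypot(P[...,0]-.541,P[...,1]+.191)<.08)&(np.abs(P[...,2]-.045)<.008)
print(m.sum(),np.percentile(P[m][:,2],[2,50,98]),cv2.minAreaRect(P[m][:,:2].astype(np.float32)*1000))
shot('top','t10.png');shot('scene','s10.png')
E
python3 pm.py t10.png s10.png
```

```text
now [ 0.5411 -0.1918  0.2062] yaw -178.0 tilt [-0.0016 -0.0013 -1.    ] J [ 1.08  0.42 -1.03  1.61  0.37  1.32  1.6 ] F [-0.2  0.5 -0.8] w 0.899 t 20.825
(0.53, 0.1, 0.24, -190) delta [ 0.0008  0.292  -0.0342] turnz 0.209
(0.4995, 0.3775, 0.18, -200.6) delta [0.0217 0.5705 0.0254] turnz 0.394
3870 [0.0378684  0.04527703 0.04690288] ((541.7566528320312, -192.22537231445312), (84.36065673828125, 46.010887145996094), 1.9080361127853394)
t10.png
grey 865 0.0993 [array([499.8, 380. ]), array([ 56.6, 118.1]), np.float64(69.6)]
black 467 0.055 [array([493.6, 381.8]), array([ 66.9, 159.7]), np.float64(66.8)]
tube 158 ((504.34033203125, 151.93482971191406), 25.745840072631836) 0.04801239277187656
s10.png
grey 900 0.0995 [array([498.3, 378.2]), array([ 53.5, 122.3]), np.float64(69.3)]
black 350 0.0546 [array([493.1, 380.6]), array([ 63.8, 161.8]), np.float64(66.7)]
tube 166 ((502.08135986328125, 150.87425231933594), 26.550119400024414) 0.047770633783348934
```

White is flat and centred in its tray: top at 0.045 m, yaw 1.9°. Next grey.

Scaled: 0.394 rad is 0.0985.

{"api": "move_arm", "payload": {
  "plan": [
    {"delta_pos": [0, 0.06, -0.02], "turn": [0, 0, 0.01], "fingers": 0.05},
    {"delta_pos": [0, 0.12, -0.03], "turn": [0, 0, 0.02], "fingers": 0.05},
    {"delta_pos": [0, 0.18, -0.03], "turn": [0, 0, 0.0325], "fingers": 0.05},
    {"delta_pos": [0, 0.24, -0.03], "turn": [0, 0, 0.0425], "fingers": 0.05},
    {"delta_pos": [0, 0.3, -0.03], "turn": [0, 0, 0.0525], "fingers": 0.05},
    {"delta_pos": [0.005, 0.36, -0.02], "turn": [0, 0, 0.065], "fingers": 0.05},
    {"delta_pos": [0.01, 0.42, -0.01], "turn": [0, 0, 0.075], "fingers": 0.05},
    {"delta_pos": [0.015, 0.48, 0], "turn": [0, 0, 0.0875], "fingers": 0.05},
    {"delta_pos": [0.02, 0.53, 0.01], "turn": [0, 0, 0.0985], "fingers": 0.05},
    {"delta_pos": [0.022, 0.5705, 0.025], "turn": [0, 0, 0.0985], "fingers": 0.05},
    {"delta_pos": [0.022, 0.5705, 0.025], "turn": [0, 0, 0.0985], "fingers": 0.05},
    {"delta_pos": [0.022, 0.5705, 0.025], "turn": [0, 0, 0.0985], "fingers": 0.05}
  ]
}}

```text
clock: 22.48
position: [0.4984, 0.3771, 0.179]
ee_rot: [0.178, 0.984, -0.001, -0.001]
ft_force: [0.2, -0.6, 0.5]
grip_width: 0.95
grasp_force: 0.0
```

```bash
python3 - <<'E'
from h import *
shot('wrist','w11.png')
plan([(.4993,.3778,.077,159.4)])
E
python3 pm.py w11.png
```

```text
now [0.499  0.3766 0.1795] yaw 159.38 tilt [ 2.0e-04 -1.4e-03 -1.0e+00] J [ 0.    0.57 -1.01  1.5   0.49  1.34  0.17] F [0.2 0.5 0.2] w 0.951 t 22.525
(0.4993, 0.3778, 0.077, 159.4) delta [1.000e-04 1.400e-03 1.025e-01] turnz -0.0
w11.png
grey 10438 0.0995 [array([499.6, 377.8]), array([ 54.2, 118.6]), np.float64(69.4)]
black 3062 0.0546 [array([493.2, 380.5]), array([ 64.1, 159.6]), np.float64(66.8)]
tube 1290 ((503.55804443359375, 148.83753967285156), 26.52877426147461) 0.04839261086626101
```

{"api": "move_arm", "payload": {
  "plan": [
    {"delta_pos": [0, 0.001, 0.04], "turn": [0, 0, 0], "fingers": 0.05},
    {"delta_pos": [0, 0.001, 0.075], "turn": [0, 0, 0], "fingers": 0.05},
    {"delta_pos": [0, 0.001, 0.095], "turn": [0, 0, 0], "fingers": 0.05},
    {"delta_pos": [0, 0.001, 0.102], "turn": [0, 0, 0], "fingers": 0.05},
    {"delta_pos": [0, 0.001, 0.102], "turn": [0, 0, 0], "fingers": 0.05},
    {"delta_pos": [0, 0.001, 0.102], "turn": [0, 0, 0], "fingers": 0.6},
    {"delta_pos": [0, 0.001, 0.102], "turn": [0, 0, 0], "fingers": 0.6},
    {"delta_pos": [0, 0.001, 0.102], "turn": [0, 0, 0], "fingers": 0.6},
    {"delta_pos": [0, 0.001, 0.102], "turn": [0, 0, 0], "fingers": 0.6},
    {"delta_pos": [0, 0.001, 0.102], "turn": [0, 0, 0], "fingers": 0.6}
  ],
  "force": 70
}}

```text
clock: 23.78
position: [0.4994, 0.3791, 0.0797]
ee_rot: [0.178, 0.984, 0.0, 0.001]
ft_force: [-0.3, -1.9, 6.1]
grip_width: 0.62
grasp_force: 75.7
```

{"api": "move_arm", "payload": {
  "plan": [
    {"delta_pos": [0, 0, -0.01], "turn": [0, 0, 0], "fingers": 0.6},
    {"delta_pos": [0, 0, -0.03], "turn": [0, 0, 0], "fingers": 0.6},
    {"delta_pos": [0, 0, -0.06], "turn": [0, 0, 0], "fingers": 0.6},
    {"delta_pos": [0, 0, -0.1], "turn": [0, 0, 0], "fingers": 0.6},
    {"delta_pos": [0, 0, -0.13], "turn": [0, 0, 0], "fingers": 0.6},
    {"delta_pos": [0, 0, -0.13], "turn": [0, 0, 0], "fingers": 0.6},
    {"delta_pos": [0, 0, -0.13], "turn": [0, 0, 0], "fingers": 0.6}
  ]
}}

```text
clock: 24.65
position: [0.4987, 0.3783, 0.2077]
ee_rot: [0.178, 0.984, -0.0, -0.0]
ft_force: [0.3, 0.7, -4.4]
grip_width: 0.618
grasp_force: 74.8
```

```bash
python3 held.py w12.png 54 "[(.55,.10,.22,170),(.5775,-.324,.11,182.5)]"
```

```text
held top toolz -0.0198 pitch -0.41 x [-0.034   0.0583]
now [0.4986 0.3781 0.2072] yaw 159.45 tilt [ 6.0e-04 -1.6e-03 -1.0e+00] J [ 0.01  0.55 -1.02  1.47  0.47  1.39  0.18] F [ 0.1 -0.4 -4.2] w 0.618 t 24.7
(0.55, 0.1, 0.22, 170) delta [-0.1458 -0.2424 -0.0125] turnz -0.184
(0.5775, -0.324, 0.11, 182.5) delta [-0.3205 -0.6296  0.098 ] turnz -0.402
```

Scaled: -0.402 rad is -0.1005.

{"api": "move_arm", "payload": {
  "plan": [
    {"delta_pos": [-0.02, -0.04, 0], "turn": [0, 0, -0.005], "fingers": 0.6},
    {"delta_pos": [-0.045, -0.09, 0], "turn": [0, 0, -0.015], "fingers": 0.6},
    {"delta_pos": [-0.075, -0.14, 0], "turn": [0, 0, -0.025], "fingers": 0.6},
    {"delta_pos": [-0.1, -0.195, 0], "turn": [0, 0, -0.035], "fingers": 0.6},
    {"delta_pos": [-0.13, -0.25, 0], "turn": [0, 0, -0.045], "fingers": 0.6},
    {"delta_pos": [-0.16, -0.305, 0], "turn": [0, 0, -0.055], "fingers": 0.6},
    {"delta_pos": [-0.19, -0.36, 0], "turn": [0, 0, -0.065], "fingers": 0.6},
    {"delta_pos": [-0.215, -0.415, 0.01], "turn": [0, 0, -0.075], "fingers": 0.6},
    {"delta_pos": [-0.245, -0.47, 0.02], "turn": [0, 0, -0.085], "fingers": 0.6},
    {"delta_pos": [-0.27, -0.525, 0.03], "turn": [0, 0, -0.095], "fingers": 0.6},
    {"delta_pos": [-0.3, -0.58, 0.05], "turn": [0, 0, -0.1005], "fingers": 0.6},
    {"delta_pos": [-0.3205, -0.6295, 0.08], "turn": [0, 0, -0.1005], "fingers": 0.6}
  ]
}}

```text
clock: 26.2
position: [0.5778, -0.3237, 0.128]
ee_rot: [-0.022, 1.0, -0.0, -0.0]
ft_force: [1.8, -0.2, -3.0]
grip_width: 0.619
grasp_force: 75.1
```

{"api": "move_arm", "payload": {
  "plan": [
    {"delta_pos": [0, 0, 0], "turn": [0, 0, 0], "fingers": 0.6},
    {"delta_pos": [0, 0, 0.02], "turn": [0, 0, 0], "fingers": 0.6},
    {"delta_pos": [0, 0, 0.02], "turn": [0, 0, 0], "fingers": 0.6},
    {"delta_pos": [0, 0, 0.02], "turn": [0, 0, 0], "fingers": 0.6}
  ]
}}

```text
clock: 26.7
position: [0.5781, -0.3203, 0.1095]
ee_rot: [-0.022, 1.0, 0.0, 0.0]
ft_force: [-0.0, 0.3, -3.1]
grip_width: 0.618
grasp_force: 75.2
```

```bash
python3 held.py w13.png 54 "[(.577,-.3235,.031,182.5-360)]"
```

```text
held top toolz -0.0197 pitch -0.44 x [-0.034   0.0584]
now [ 0.5783 -0.3206  0.1099] yaw -177.45 tilt [-7.e-04 -5.e-04 -1.e+00] J [ 1.07  0.69 -0.92  1.47  0.56  1.26  1.7 ] F [-0.5 -0.3 -3.5] w 0.619 t 26.75
(0.577, -0.3235, 0.031, -177.5) delta [ 0.0015 -0.0028  0.0789] turnz 0.001
```

View pics/w13.png

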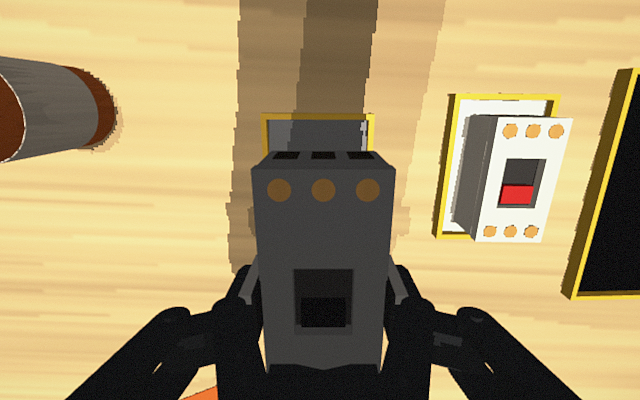

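Grey is over its tray at (320,130). The white breaker sits in its tray at (520,175) and the bottle stands well to the left at (60,110).

{"api": "move_arm", "payload": {
  "plan": [
    {"delta_pos": [0.001, -0.003, 0.03], "turn": [0, 0, 0], "fingers": 0.6},
    {"delta_pos": [0.001, -0.003, 0.055], "turn": [0, 0, 0], "fingers": 0.6},
    {"delta_pos": [0.001, -0.003, 0.07], "turn": [0, 0, 0], "fingers": 0.6},
    {"delta_pos": [0.001, -0.003, 0.079], "turn": [0, 0, 0], "fingers": 0.6},
    {"delta_pos": [0.001, -0.003, 0.079], "turn": [0, 0, 0], "fingers": 0.6},
    {"delta_pos": [0.001, -0.003, 0.079], "turn": [0, 0, 0], "fingers": 0.6}
  ]
}}

```text
clock: 27.5
position: [0.5775, -0.3245, 0.0308]
ee_rot: [-0.022, 1.0, -0.0, 0.0]
ft_force: [0.3, 0.4, -1.7]
grip_width: 0.618
grasp_force: 75.6
```

```bash
python3 held.py w14.png 54 "[(.577,-.3235,.031,182.5-360)]"
```

```text
held top toolz -0.0197 pitch -0.43 x [-0.034   0.0585]
now [ 0.5774 -0.3245  0.0307] yaw -177.52 tilt [-9.e-04 -3.e-04 -1.e+00] J [ 1.05  0.78 -0.87  1.52  0.63  1.14  1.66] F [-0.2  0.1 -1.4] w 0.619 t 27.55
(0.577, -0.3235, 0.031, -177.5) delta [ 0.0004  0.001  -0.0003] turnz -0.0
```

{"api": "move_arm", "payload": {
  "plan": [
    {"delta_pos": [0, 0, 0], "turn": [0, 0, 0], "fingers": 0.1},
    {"delta_pos": [0, 0, 0], "turn": [0, 0, 0], "fingers": 0.1},
    {"delta_pos": [0, 0, 0], "turn": [0, 0, 0], "fingers": 0.1},
    {"delta_pos": [0, 0, 0], "turn": [0, 0, 0], "fingers": 0.1},
    {"delta_pos": [0, 0, -0.04], "turn": [0, 0, 0], "fingers": 0.1},
    {"delta_pos": [0, 0, -0.1], "turn": [0, 0, 0], "fingers": 0},
    {"delta_pos": [0, 0, -0.16], "turn": [0, 0, 0], "fingers": 0},
    {"delta_pos": [0, 0, -0.19], "turn": [0, 0, 0], "fingers": 0},
    {"delta_pos": [0, 0, -0.19], "turn": [0, 0, 0], "fingers": 0}
  ]
}}

```text
clock: 28.68
position: [0.5781, -0.3246, 0.2233]
ee_rot: [-0.022, 1.0, -0.001, 0.002]
ft_force: [-0.1, -1.4, -0.5]
grip_width: 0.996
grasp_force: 0.0
```

```bash
python3 - <<'E'
from h import *
plan([(.493,.3808,.14,156.8-360)])
c=shot('wrist','w15.png');c=dict(np.load('pics/w15.png.npz'));P=cloud(c)
m=(np.hypot(P[...,0]-.577,P[...,1]+.324)<.08)&(np.abs(P[...,2]-.05)<.008)
print(m.sum(),np.percentile(P[m][:,2],[2,50,98]),cv2.minAreaRect(P[m][:,:2].astype(np.float32)*1000))
shot('top','t15.png');shot('scene','s15.png')
E
python3 pm.py t15.png s15.png
```

```text
now [ 0.5781 -0.3246  0.2233] yaw -177.53 tilt [-0.0038 -0.0024 -1.    ] J [ 1.08  0.6  -0.97  1.34  0.49  1.44  1.75] F [-0.1 -1.4 -0.5] w 0.996 t 28.675
(0.493, 0.3808, 0.14, -203.2) delta [0.0549 0.7086 0.0814] turnz 0.448
5927 [0.04320037 0.0504127  0.05195999] ((577.83251953125, -324.9619445800781), (118.4882583618164, 54.01026916503906), 2.477515935897827)
t15.png
black 1300 0.0544 [array([494. , 382.6]), array([ 67.1, 160.2]), np.float64(66.3)]
tube 158 ((504.26092529296875, 151.99295043945312), 25.790964126586914) 0.047727709556139586
s15.png
black 1375 0.0546 [array([492.6, 380.9]), array([ 63.8, 163. ]), np.float64(66.7)]
tube 172 ((500.1737060546875, 150.34906005859375), 27.381229400634766) 0.04746716357598907
```

Grey is flat and centred in its tray: top at 0.050 m, yaw 2.5°. Next black.

Scaled: 0.448 rad is 0.112.

{"api": "move_arm", "payload": {
  "plan": [
    {"delta_pos": [0, 0.06, 0], "turn": [0, 0, 0.01], "fingers": 0},
    {"delta_pos": [0, 0.12, 0], "turn": [0, 0, 0.02], "fingers": 0},
    {"delta_pos": [0.005, 0.18, 0], "turn": [0, 0, 0.03], "fingers": 0},
    {"delta_pos": [0.01, 0.24, 0], "turn": [0, 0, 0.04], "fingers": 0},
    {"delta_pos": [0.015, 0.3, 0], "turn": [0, 0, 0.05], "fingers": 0},
    {"delta_pos": [0.02, 0.36, 0], "turn": [0, 0, 0.06], "fingers": 0},
    {"delta_pos": [0.03, 0.42, 0], "turn": [0, 0, 0.07], "fingers": 0},
    {"delta_pos": [0.035, 0.48, 0], "turn": [0, 0, 0.08], "fingers": 0},
    {"delta_pos": [0.04, 0.54, 0], "turn": [0, 0, 0.09], "fingers": 0},
    {"delta_pos": [0.05, 0.6, 0.02], "turn": [0, 0, 0.1], "fingers": 0},
    {"delta_pos": [0.055, 0.66, 0.04], "turn": [0, 0, 0.112], "fingers": 0},
    {"delta_pos": [0.055, 0.7085, 0.08], "turn": [0, 0, 0.112], "fingers": 0}
  ]
}}

```text
clock: 30.32
position: [0.4909, 0.3814, 0.1411]
ee_rot: [0.201, 0.98, 0.0, 0.0]
ft_force: [1.0, -1.0, 1.0]
grip_width: 1.001
grasp_force: 0.0
```

{"api": "move_arm", "payload": {
  "plan": [
    {"delta_pos": [0, 0, 0], "turn": [0, 0, 0], "fingers": 0},
    {"delta_pos": [0, 0, 0], "turn": [0, 0, 0], "fingers": 0},
    {"delta_pos": [0, 0, 0], "turn": [0, 0, 0], "fingers": 0}
  ]
}}

```text
clock: 30.7
position: [0.4927, 0.3776, 0.1424]
ee_rot: [0.202, 0.979, -0.0, 0.001]
ft_force: [0.1, -0.3, -0.4]
grip_width: 0.999
grasp_force: 0.0
```

```bash
python3 - <<'E'
from h import *
shot('wrist','w16.png')
plan([(.493,.3808,.029,156.8)])
E
python3 pm.py w16.png
```

```text
now [0.4927 0.3776 0.1426] yaw 156.67 tilt [-1.3e-03  3.0e-04 -1.0e+00] J [-0.    0.6  -1.    1.56  0.52  1.27  0.09] F [-0.7  0.3 -0. ] w 1.0 t 30.75
(0.493, 0.3808, 0.029, 156.8) delta [0.0012 0.003  0.1136] turnz -0.002
w16.png
ring 1895 0.1583 [array([492.5, 377.8]), array([113.3,  23.1]), np.float64(66.8)]
  enc ((474.19805908203125, 334.97406005859375), 12.01771068572998) [470.6121 337.5114]
  enc ((510.65472412109375, 420.1653137207031), 12.037867546081543) [506.50266 421.07034]
white 78 0.1462 [array([493.2, 377.2]), array([86.2, 18.6]), np.float64(66.9)]
black 16236 0.0546 [array([493.8, 380.2]), array([ 64.2, 160.3]), np.float64(66.7)]
tube 1263 ((502.7093811035156, 148.6949462890625), 27.10567855834961) 0.047915983185761776
```

{"api": "move_arm", "payload": {
  "plan": [
    {"delta_pos": [0.001, 0.003, 0], "turn": [0, 0, 0], "fingers": 0},
    {"delta_pos": [0.001, 0.003, 0.04], "turn": [0, 0, 0], "fingers": 0},
    {"delta_pos": [0.001, 0.003, 0.08], "turn": [0, 0, 0], "fingers": 0},
    {"delta_pos": [0.001, 0.003, 0.105], "turn": [0, 0, 0], "fingers": 0},
    {"delta_pos": [0.001, 0.003, 0.114], "turn": [0, 0, 0], "fingers": 0},
    {"delta_pos": [0.001, 0.003, 0.114], "turn": [0, 0, 0], "fingers": 0},
    {"delta_pos": [0.001, 0.003, 0.114], "turn": [0, 0, 0], "fingers": 0.5},
    {"delta_pos": [0.001, 0.003, 0.114], "turn": [0, 0, 0], "fingers": 0.5},
    {"delta_pos": [0.001, 0.003, 0.114], "turn": [0, 0, 0], "fingers": 0.5},
    {"delta_pos": [0.001, 0.003, 0.114], "turn": [0, 0, 0], "fingers": 0.5},
    {"delta_pos": [0.001, 0.003, 0.114], "turn": [0, 0, 0], "fingers": 0.5}
  ],
  "force": 100
}}

```text
clock: 32.12
position: [0.4924, 0.3825, 0.0298]
ee_rot: [0.201, 0.98, 0.0, 0.001]
ft_force: [-1.7, -1.8, 8.1]
grip_width: 0.734
grasp_force: 112.4
```

{"api": "move_arm", "payload": {
  "plan": [
    {"delta_pos": [0, 0, -0.01], "turn": [0, 0, 0], "fingers": 0.5},
    {"delta_pos": [0, 0, -0.03], "turn": [0, 0, 0], "fingers": 0.5},
    {"delta_pos": [0, 0, -0.06], "turn": [0, 0, 0], "fingers": 0.5},
    {"delta_pos": [0, 0, -0.1], "turn": [0, 0, 0], "fingers": 0.5},
    {"delta_pos": [0, 0, -0.14], "turn": [0, 0, 0], "fingers": 0.5},
    {"delta_pos": [0, 0, -0.15], "turn": [0, 0, 0], "fingers": 0.5},
    {"delta_pos": [0, 0, -0.15], "turn": [0, 0, 0], "fingers": 0.5},
    {"delta_pos": [0, 0, -0.15], "turn": [0, 0, 0], "fingers": 0.5}
  ]
}}

```text
clock: 33.12
position: [0.4913, 0.3813, 0.1761]
ee_rot: [0.201, 0.98, -0.001, -0.001]
ft_force: [-0.4, -0.5, -8.0]
grip_width: 0.733
grasp_force: 111.8
```

```bash
python3 held.py w17.png 64 "[(.555,-.0605,.11,184.3)]"
```

```text
held top toolz -0.0247 pitch -0.42 x [-0.0293  0.0776]
now [0.4913 0.3814 0.1761] yaw 156.81 tilt [ 0.0012 -0.0024 -1.    ] J [-0.    0.57 -1.02  1.51  0.49  1.33  0.1 ] F [-0.3  0.  -8.8] w 0.734 t 33.175
(0.555, -0.0605, 0.11, 184.3) delta [-0.2326 -0.3809  0.0668] turnz -0.48
```

Scaled: -0.48 rad is -0.12.

{"api": "move_arm", "payload": {
  "plan": [
    {"delta_pos": [-0.02, -0.03, 0], "turn": [0, 0, -0.0075], "fingers": 0.5},
    {"delta_pos": [-0.045, -0.07, 0], "turn": [0, 0, -0.0225], "fingers": 0.5},
    {"delta_pos": [-0.07, -0.115, 0], "turn": [0, 0, -0.0375], "fingers": 0.5},
    {"delta_pos": [-0.1, -0.16, 0], "turn": [0, 0, -0.0525], "fingers": 0.5},
    {"delta_pos": [-0.125, -0.205, 0], "turn": [0, 0, -0.0675], "fingers": 0.5},
    {"delta_pos": [-0.15, -0.25, 0], "turn": [0, 0, -0.0825], "fingers": 0.5},
    {"delta_pos": [-0.18, -0.29, 0.01], "turn": [0, 0, -0.0975], "fingers": 0.5},
    {"delta_pos": [-0.2, -0.33, 0.02], "turn": [0, 0, -0.11], "fingers": 0.5},
    {"delta_pos": [-0.22, -0.36, 0.04], "turn": [0, 0, -0.12], "fingers": 0.5},
    {"delta_pos": [-0.231, -0.382, 0.06], "turn": [0, 0, -0.12], "fingers": 0.5},
    {"delta_pos": [-0.231, -0.382, 0.068], "turn": [0, 0, -0.12], "fingers": 0.5},
    {"delta_pos": [-0.231, -0.382, 0.068], "turn": [0, 0, -0.12], "fingers": 0.5}
  ]
}}

```text
clock: 34.67
position: [0.553, -0.0587, 0.1091]
ee_rot: [-0.038, 0.999, 0.001, -0.001]
ft_force: [0.4, 0.8, -7.4]
grip_width: 0.732
grasp_force: 112.4
```

{"api": "move_arm", "payload": {
  "plan": [
    {"delta_pos": [0, 0, 0], "turn": [0, 0, 0], "fingers": 0.5},
    {"delta_pos": [0, 0, 0], "turn": [0, 0, 0], "fingers": 0.5}
  ]
}}

```text
clock: 34.92
position: [0.554, -0.0591, 0.1106]
ee_rot: [-0.038, 0.999, -0.0, 0.0]
ft_force: [-0.4, -0.9, -7.0]
grip_width: 0.732
grasp_force: 112.5
```

```bash
python3 held.py w18.png 64 "[(.5528,-.0602,.0308,184.3-360)]"
```

```text
held top toolz -0.0247 pitch -0.46 x [-0.0292  0.0777]
now [ 0.554  -0.0594  0.1105] yaw -175.64 tilt [-9.e-04 -4.e-04 -1.e+00] J [ 0.89  0.53 -1.08  1.75  0.51  1.17  1.3 ] F [ 0.1 -0.1 -7.4] w 0.734 t 34.975
(0.5528, -0.0602, 0.0308, -175.7) delta [ 0.0013 -0.0007  0.0797] turnz 0.001
```

View pics/w18.png

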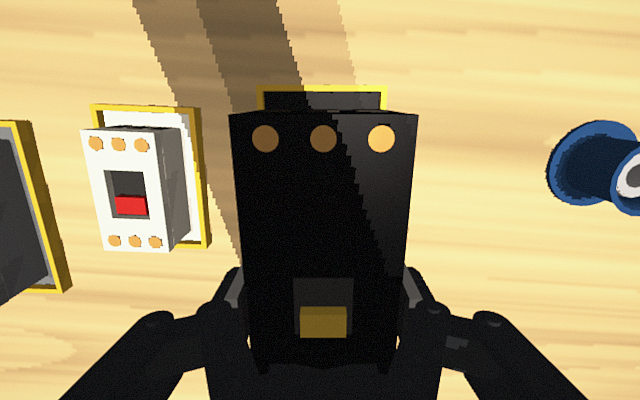

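Black is held over its tray, whose far rim shows at (322,95). The tube at the right (630,180) shows the steel ring on top. Lowering.

{"api": "move_arm", "payload": {
  "plan": [
    {"delta_pos": [0.001, -0.001, 0.03], "turn": [0, 0, 0], "fingers": 0.5},
    {"delta_pos": [0.001, -0.001, 0.055], "turn": [0, 0, 0], "fingers": 0.5},
    {"delta_pos": [0.001, -0.001, 0.07], "turn": [0, 0, 0], "fingers": 0.5},
    {"delta_pos": [0.001, -0.001, 0.0795], "turn": [0, 0, 0], "fingers": 0.5},
    {"delta_pos": [0.001, -0.001, 0.0795], "turn": [0, 0, 0], "fingers": 0.5},
    {"delta_pos": [0.001, -0.001, 0.0795], "turn": [0, 0, 0], "fingers": 0.5}
  ]
}}

```text
clock: 35.72
position: [0.5533, -0.0611, 0.0309]
ee_rot: [-0.038, 0.999, -0.0, 0.001]
ft_force: [-0.0, -0.5, -6.9]
grip_width: 0.728
grasp_force: 112.7
```

```bash
python3 held.py w19.png 64 "[(.5528,-.0602,.0308,184.3-360)]"
```

```text
held top toolz -0.0247 pitch -0.46 x [-0.0293  0.0777]
now [ 0.5532 -0.0612  0.0308] yaw -175.7 tilt [-9.e-04 -2.e-04 -1.e+00] J [ 0.83  0.63 -1.    1.81  0.61  1.04  1.24] F [ 0.4  0.5 -6.2] w 0.73 t 35.775
(0.5528, -0.0602, 0.0308, -175.7) delta [0.0003 0.001  0.    ] turnz 0.0
```

{"api": "move_arm", "payload": {
  "plan": [
    {"delta_pos": [0, 0.0005, 0.001], "turn": [0, 0, 0], "fingers": 0.5},
    {"delta_pos": [0, 0.0005, 0.001], "turn": [0, 0, 0], "fingers": 0.05},
    {"delta_pos": [0, 0.0005, 0.001], "turn": [0, 0, 0], "fingers": 0},
    {"delta_pos": [0, 0.0005, 0.001], "turn": [0, 0, 0], "fingers": 0},
    {"delta_pos": [0, 0.0005, 0.001], "turn": [0, 0, 0], "fingers": 0},
    {"delta_pos": [0, 0.0005, -0.04], "turn": [0, 0, 0], "fingers": 0},
    {"delta_pos": [0, 0.0005, -0.1], "turn": [0, 0, 0], "fingers": 0},
    {"delta_pos": [0, 0.0005, -0.16], "turn": [0, 0, 0], "fingers": 0},
    {"delta_pos": [0, 0.0005, -0.2], "turn": [0, 0, 0], "fingers": 0},
    {"delta_pos": [0, 0.0005, -0.25], "turn": [0, 0, 0], "fingers": 0},
    {"delta_pos": [0, 0.0005, -0.25], "turn": [0, 0, 0], "fingers": 0},
    {"delta_pos": [0, 0.0005, -0.25], "turn": [0, 0, 0], "fingers": 0}
  ]
}}

```text
clock: 37.28
position: [0.5525, -0.0607, 0.2799]
ee_rot: [-0.038, 0.999, -0.0, -0.0]
ft_force: [0.3, 0.4, -0.3]
grip_width: 1.0
grasp_force: 0.0
```

```bash
python3 - <<'E'
from h import *
plan([])
c=shot('wrist','w20.png');c=dict(np.load('pics/w20.png.npz'));P=cloud(c)
for n,x,y,z in [('black',.555,-.06,.055),('white',.541,-.191,.045),('grey',.577,-.324,.05)]:
    m=(np.abs(P[...,0]-x)<.1)&(np.abs(P[...,1]-y)<.05)&(np.abs(P[...,2]-z)<.006)
    print(n,m.sum(),np.percentile(P[m][:,2],[2,50,98]).round(4),cv2.minAreaRect(P[m][:,:2].astype(np.float32)*1000))
s=shot('scene','s20.png')
E
```

```text
now [ 0.5525 -0.0607  0.2799] yaw -175.7 tilt [ 5.e-04 -4.e-04 -1.e+00] J [ 0.98  0.38 -1.19  1.55  0.35  1.46  1.42] F [ 0.3  0.4 -0.3] w 1.0 t 37.275
black 6887 [0.0522 0.0555 0.057 ] ((554.723388671875, -61.51092529296875), (160.18507385253906, 64.11189270019531), 4.209720134735107)
white 2575 [0.0394 0.0454 0.0471] ((541.9041137695312, -192.49342346191406), (84.15361785888672, 46.99258804321289), 1.9648343324661255)
grey 4489 [0.0445 0.0505 0.0522] ((578.0528564453125, -324.7276916503906), (119.07649230957031, 56.4354133605957), 3.0876965522766113)
```

View pics/w20.png

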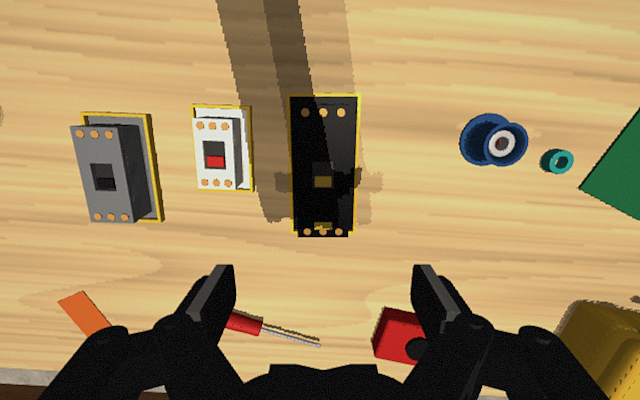

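View pics/s20.png

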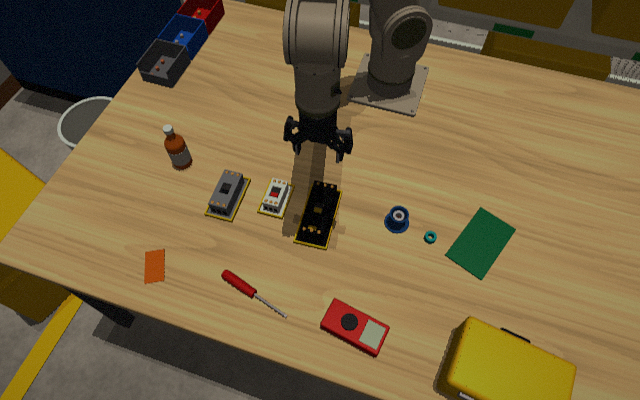

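All three breakers sit flat in their own trays, at wrist-view pixels grey (103,175), white (215,150) and black (323,165). The steel ring tops the tube (503,144), and the bottle stands unmoved at scene (178,148). Handing in.

```bash
python3 -c "
from workcell import hand_in; print(hand_in())"
```

```text
the job is handed in; nothing more can be done
None
```

The job is done and handed in at about 37 s of the 138 s: the copper ring is at the bottom of the blue tube with steel on it, each breaker is flat and lengthwise in its own tray, and the bottle has not been moved.

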